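# Screw down the bearer and lay out the unpacking kit

## Task

With the T-handled driver, set squarely down over each screw head before you begin to turn, drive both coach screws of the timber bearer clockwise until they are fully home, then stand the driver upright in its yellow stand again. Lay the unpacking tools that are on the bench flat along the four lanes of the green tray in their order of use, counted from the yellow end: blue pry bar in the first lane, orange spanner in the second, yellow file in the third, wooden-handled scraper in the last; the lane of a missing tool stays empty. Leave the other things on the bench alone.

Things in the scene. Friction and masses are not known exactly. Their poses are not given: they have to be found in the camera images.
- driver: loose T-handled box driver, 0.32 kg, upright in its stand. Origin: centre of the mouth of the square socket at its lower end (37.5 mm outside, opening 27.5 mm, 15 mm deep, sides along x, y); z up along the shank. Red handle bar along x: 100 mm long, 24 mm wide (y), 92 to 116 mm above the origin; grip its middle from above. On a screw it has about 0.17 rad of play each way
- stand: fixed yellow square cup for the driver. Origin: centre of its underside on the work surface; inside 46 mm square, floor at 5 mm, rim 22 mm high, walls 5 mm; sits on a foot plate 90 x 75 mm
- bearer: fixed brown timber bearer on two pallet boards. Origin: centre of the underside on the work surface; x along its length. Boards 300 x 148 mm, 18 mm thick; bearer 240 x 90 mm, its top at 68 mm, with 3 mm washers of 42 mm diameter under the screws. Screw a stands at x = -65 mm, screw b at x = +65 mm, both at y = 0
- screw_a (a joint): turn of coach screw a (at the bearer's -x end), rad: 0 to 0.5 at the start, grows clockwise seen from above, fully home at a hard stop at 3.4; it sinks 1 mm per rad, takes about 0.12 N m to turn, stays where it is left and does not move under a push
- screw_b (a joint): turn of coach screw b (at the bearer's +x end), rad: 0 to 0.5 at the start, grows clockwise seen from above, fully home at a hard stop at 3.4; it sinks 1 mm per rad, takes about 0.12 N m to turn, stays where it is left and does not move under a push
- screw_a_head (a point): Screw a: centre of the top of its steel square head: 24 mm across the flats, 16 mm tall, the top 5 mm chamfered to 16 mm across; x and y square to the flats (alike every 90 degrees), z up along the vertical screw axis; 91 mm above the work surface when not turned; a red stripe points to +y. At turn 0 its x is the bearer's x
- screw_b_head (a point): Screw b: centre of the top of its steel square head: 24 mm across the flats, 16 mm tall, the top 5 mm chamfered to 16 mm across; x and y square to the flats (alike every 90 degrees), z up along the vertical screw axis; 91 mm above the work surface when not turned; a red stripe points to +y. At turn 0 its x is the bearer's x
- tray: fixed green open tray, yellow at its +y end. Origin: centre of its underside on the work surface; outside 220 mm (x) by 290 mm (y), walls 5 mm thick, 45 mm high (48 at the yellow end); inner floor at 5 mm, divided by painted white lines (no ribs) into four lanes 70 mm wide that run along x. Middle lines from the yellow end: 1st lane y = +105 mm, 2nd +35, 3rd -35, 4th -105
- prybar: loose pry bar, 0.22 kg, 1st in order of use: 156 mm long (x), blue grip 75 x 22 x 20 mm centred at its origin, dark steel claw (+x) up to 30 mm wide and heel 22 mm high. Origin: under the middle of the grip, z up. May be missing
- spanner: loose spanner, 0.20 kg, 2nd in order of use: 161 mm long (x), orange sleeve 60 x 20 x 18 mm centred at its origin, steel jaw (+x) 36 mm wide and ring (-x) 36 mm wide, 10 mm thick. Origin: under the middle of the sleeve, z up. May be missing
- file: loose file, 0.16 kg, 3rd in order of use: 156 mm long (x), yellow handle 100 x 24 x 20 mm from x = -75 to +25 mm, dark blade 18 mm wide, 8 mm thick to x = +81 mm. Origin: underside of the handle close to the balance point, z up. May be missing
- scraper: loose scraper, 0.14 kg, 4th in order of use: 153 mm long (x), dark wooden handle 95 x 22 x 20 mm from x = -75 to +20 mm, steel blade 50 mm wide, 4 mm thick from x = 42 to 78 mm. Origin: underside of the handle close to the balance point, z up. May be missing
- offcut: bystander: pale wood offcut 60 x 26 x 28 mm, origin under its centre
- tape_roll: bystander: brown tape roll, 100 mm across, 45 mm high, origin under its centre
- spray_can: bystander: blue can 66 mm across, 180 mm high, origin under its centre
- mug: bystander: white mug 84 mm across, 95 mm high, origin under its centre
- clamp_plate: bystander: dark steel plate 60 x 60 x 10 mm, origin under its centre
Not all that is in view belongs to the job. Leave any purple look-alike of the spanner alone.

How it is judged:
By the outcome, as a careful person would: the job done as asked, in the order asked, and still so for the second after the job is handed in, with the robot touching nothing.
Of prybar, spanner, file, scraper only 2 to 4 are there at a start; the rules pass over those that are not, and their reading is None.
At some moment in a run one of prybar, spanner, file, scraper may be knocked a few centimetres aside while the robot is not near it.
Once in a run the grip may slacken for a moment while it holds something.
It also fails if it takes over 208 s, if anything falls off the work surface, if the arm or the gripper's body presses on something with over 40 N, if the wrist force passes 120 N, or if a joint passes its speed limit or range.

## Robot

A 6-joint arm with a two-finger parallel gripper is mounted at the origin on the work surface. World frame = base frame: x ahead of the robot, y to its left, z up, the work surface at z = 0. Lengths are in m, angles in rad, forces in N, time in s.
With the tool pointing down it reaches from about 0.35 to 0.85 m from the base axis. Payload 8.1 kg.
Tool frame: the origin (TCP) lies on the mounting face of the last link; the fingertips stand 186 mm ahead of it and the grasp point (between the pads) lies 167 mm ahead of it; z points along the fingers, y is the line along which they close (so a half turn about z gives the same grasp; the last joint's range is limited). The gripper opens to 93 mm and grips with 3 to 60 N. Pads are 15 mm wide; open, the fingers measure 128 mm over their backs; the gripper's body (75 mm by 188 mm) begins 65 mm behind the grasp point.
Start: joints at [1.148, 0.13, 1.488, -0, 1.523, -0.085], TCP at [0.199, 0.566, 0.405] pointing down, gripper open.
Joint ranges: [-2.96, 2.96], [-0.89, 2.26], [0.02, 2.5], [-1.34, 4.48], [0, 2.73], [-2.66, 2.66]. Speed limits (rad/s): [2.39, 2.39, 2.79, 3.14, 3.14, 3.14].

## Interface

Orientations are given as a rotation vector (axis times angle).
In Python, from plant import read_state, read_camera, camera_params, close_job gives the robot as it stands. The module is installed in compiled form; this text tells all that it offers.
- The arm moves only by the tool servo_tool, never from a script. Its argument "increments" is a list of rows, each an object with "slide": the shift along the tool's x, y, z in mm, a list of three; "dr": the turn, a rotation vector about the tool's x, y, z in rad, a list of three; "jaw": the closure, from 0 (fully open) to 1 (shut). In form: [{"slide": [x, y, z], "dr": [ax, ay, az], "jaw": jaw}, ...]. A call has 1 to 20 rows; each row is the pose to reach, as a shift and turn from the pose commanded when the call began, along the tool's axes at that moment; what a row does not reach only later rows make up. A row lasts 1/10 s, in which the tool goes at most 50 mm and 8.59 degrees, less where a joint would pass 70% of its speed; a pose out of reach is approached as far as the arm can. A call with a gripper value outside its range is refused whole. The fingers move at their own pace and stop on an object; "force" is the grip in N (left out, the last holds). Time passes only in rows, so rows that repeat a pose let the fingers close. It gives the time, the measured TCP pose, the force, the opening and the grip force at its end, in the units of the state.
- read_state(): the state, without advancing time (a new reading comes with each control period).
- read_camera(name): name is "scene" or "top" or "wrist"; returns (picture, depth): 384x512x3 uint8, red, green, blue; 384x512 float32, m along the optical axis (not along the pixel's ray), 0 where there is no reading.
- camera_params(name): a dict with "fx", "fy", "cx", "cy" (pixels), "rvec" (rotation vector, rad) and "tvec" (3), from world to camera coordinates, as OpenCV has them. Camera axes: x right, y down, z forward; pixel columns grow to the right and rows downward; lengths in m; the calibration is good to about 2 mm. A picture is of the moment at which its call begins: read the wrist's pose just before it. camera_params takes no time and is no camera call; for the wrist camera it gives the pose at the moment of the call.
- close_job(): hands the job in; it is judged then, once.
The state is a dict: "t": time; "q": joint angles; "dq": joint speeds; "joint_torque": joint torques, N m; "tool_pos": TCP position; "orientation": TCP orientation; "force": force on the tool from outside, world axes, zero at the start; "wrist_torque": the same for the moment, N m; "opening": finger opening in m; "gripper_force": force on a finger pad.
Only numpy, scipy, OpenCV 4.12 (cv2) and the standard library are available. Lean on these libraries where they do the work, as an engineer would, in place of code of your own. Each camera call takes 0.05 s, during which the arm holds its last target. There are 200 camera calls.

## Working session

There is one attempt and no reset: what is moved stays moved. The work goes in short steps, Python scripts to look and compute and a tool call to move; the robot and the scene stay as the last step left them, time stands still between calls to the robot, and variables do not carry over. Pictures are saved under pics/ and viewed, at most 14 in all, crops included, and the job is handed in when it is done.

Besides the shell and the picture viewer there is one more tool, called after "Emit:" as name([rows], argument=value, ...), one row to a line, values as JSON. servo_tool: Moves the arm, as the interface text tells. Its arguments: {"type":"object","properties":{"increments":{"type":"array"},"force":{"type":"number"}},"required":["increments"]}

```bash
mkdir -p pics; cat > h.py <<'E'
import numpy as np, cv2
from scipy.spatial.transform import Rotation as R
from plant import *
def cam(n):
    p=camera_params(n); im,d=read_camera(n)
    Rm=R.from_rotvec(p['rvec']).as_matrix(); t=np.array(p['tvec'])
    v,u=np.mgrid[0:384,0:512]
    P=np.stack([(u-p['cx'])/p['fx']*d,(v-p['cy'])/p['fy']*d,d],-1)
    W=(P-t)@Rm
    W[d==0]=np.nan
    return im,d,W
def save(n,im): cv2.imwrite('pics/'+n+'.png',cv2.cvtColor(im,cv2.COLOR_RGB2BGR))
def st():
    s=read_state(); T=R.from_rotvec(s['orientation']).as_matrix()
    print('t',round(s['t'],2),'pos',np.round(s['tool_pos'],4),'yaw(y axis)',np.round(T[:,1],3),'z',np.round(T[:,2],3),'F',np.round(s['force'],1),'q',np.round(s['q'],2),'op',round(s['opening'],4))
    return s,T
def go(x,y,z,yx,yy):
    """tool slide/turn to bring TCP to x,y,z, tool pointing down with closing axis along (yx,yy) (mod pi)"""
    s,T=st(); n=np.hypot(yx,yy); Y=np.array([yx,yy,0])/n
    for Yc in (Y,-Y):
        Z=np.array([0,0,-1.]); X=np.cross(Yc,Z)
        D=T.T@np.stack([X,Yc,Z],1)
        print('slide',np.round(T.T@(np.array([x,y,z])-s['tool_pos'])*1000,1),'dr',np.round(R.from_matrix(D).as_rotvec(),3),'q6 after ~',round(s['q'][5],2))
E
python3 - <<'E'
from h import *
s,T=st(); print(T.round(3))
for n in('scene','top'):
    im,d,W=cam(n); save(n+'0',cv2.resize(im,(800,600))); np.savez(n+'0.npz',im=im,d=d,W=W)
E
```

```text
t 0.0 pos [0.1987 0.5659 0.4037] yaw(y axis) [ 0.331  0.943 -0.002] z [-0.001 -0.002 -1.   ] F [-0.2  0.2 -0.3] q [ 1.15  0.13  1.49  0.    1.52 -0.09] op 0.0928
[[-0.943  0.331 -0.001]
 [ 0.331  0.943 -0.002]
 [ 0.    -0.002 -1.   ]]
```

View pics/top0.png

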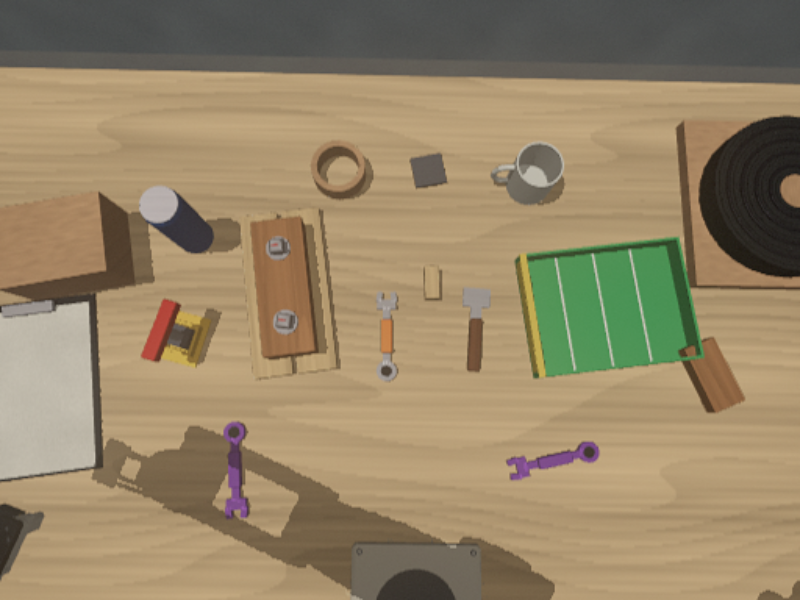

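View pics/scene0.png

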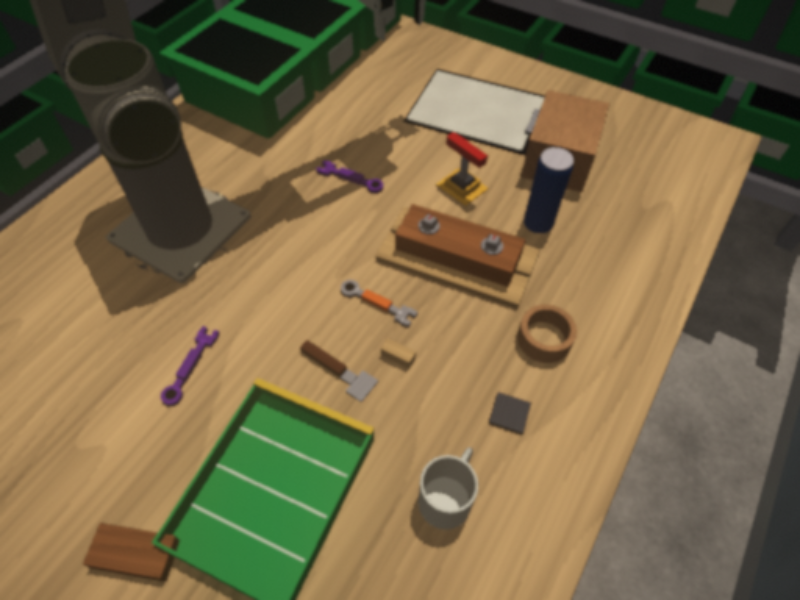

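```bash
cat > m.py <<'E'
from h import *
Z=np.load('top0.npz'); im,W=Z['im'],Z['W']
hsv=cv2.cvtColor(im,cv2.COLOR_RGB2HSV).astype(int); H,S,V=hsv[...,0],hsv[...,1],hsv[...,2]
v,u=np.mgrid[0:384,0:512]
def rep(n,m):
    m=m&np.isfinite(W[...,0]); p=W[m]
    if len(p)<4: print(n,'none');return
    c,(w,h),a=cv2.minAreaRect((p[:,:2]*1000).astype(np.float32))
    A=np.cov(p[:,:2].T); e,vv=np.linalg.eigh(A)
    bx=np.round(cv2.boxPoints((c,(w,h),a)),0).tolist()
    print(n,len(p),'rect c',np.round(c,1),'wh',round(w,1),round(h,1),'a',round(a,1),'mean',p.mean(0).round(4),'major',vv[:,1].round(3),'zmax',np.percentile(p[:,2],95).round(3),bx)
def box(x0,y0,x1,y1): return (u>x0*.64)&(u<x1*.64)&(v>y0*.64)&(v<y1*.64)
rep('red',box(130,290,190,370)&((H<6)|(H>174))&(S>150)&(W[...,2]>.08))
rep('standY',box(150,290,230,375)&(H>18)&(H<32)&(S>170))
rep('orange',box(370,300,400,360)&(H>5)&(H<16)&(S>190))
rep('spanner',box(370,285,405,390)&(W[...,2]>.004))
rep('scraper',box(455,280,495,380)&(W[...,2]>.002))
rep('scr handle',box(460,312,490,380)&(W[...,2]>.010))
rep('offcut',box(420,260,445,305)&(W[...,2]>.012))
rep('bearer',box(235,200,340,380)&(W[...,2]>.06)&(W[...,2]<.071))
rep('bearerboards',box(235,200,340,380)&(W[...,2]>.012))
for n,b in(('s1',(262,232,294,262)),('s2',(270,307,302,337))):
    rep(n,box(*b)&(W[...,2]>.08)); rep(n+'red',box(*b)&((H<8)|(H>172))&(S>110)&(W[...,2]>.08))
    rep(n+'washer+',box(*b)&(W[...,2]>.0695))
rep('tray g',box(510,230,710,385)&(H>50)&(H<80)&(S>120))
rep('tray y',box(510,250,550,385)&(H>18)&(H<32)&(S>170))
rep('tray',box(510,230,710,385)&(W[...,2]>.03))
rep('can',box(130,170,220,260)&(W[...,2]>.16))
rep('clutter',box(0,180,140,300)&(W[...,2]>.05))
E
python3 m.py; python3 - <<'E'
import cv2
a=cv2.imread('pics/top0.png')
from h import *
E
python3 - <<'E'
from h import *
im=np.load('top0.npz')['im']
save('c1',cv2.resize(im[110:250,80:330],(800,448),interpolation=cv2.INTER_CUBIC))
E
```

```text
red 352 rect c [451.2 418.5] wh 24.0 96.4 a 73.6 mean [0.4507 0.4185 0.1222] major [-0.959  0.283] zmax 0.125 [[402.0, 421.0], [494.0, 393.0], [501.0, 416.0], [408.0, 444.0]]
standY none
orange none
spanner 511 rect c [459.   53.4] wh 187.1 62.9 a 0.9 mean [0.4612 0.0561 0.0126] major [-1.    -0.029] zmax 0.021 [[365.0, 83.0], [366.0, 20.0], [553.0, 23.0], [552.0, 86.0]]
scraper 838 rect c [ 474.6 -105.6] wh 69.1 181.4 a 89.7 mean [ 0.4798 -0.1042  0.0094] major [-0.999  0.048] zmax 0.022 [[384.0, -140.0], [565.0, -141.0], [565.0, -72.0], [384.0, -71.0]]
scr handle 277 rect c [ 449.1 -101.4] wh 22.1 93.9 a 86.2 mean [ 0.4489 -0.1007  0.02  ] major [-0.998  0.067] zmax 0.023 [[401.0, -109.0], [495.0, -116.0], [497.0, -94.0], [403.0, -87.0]]
offcut 202 rect c [557.9 -23.4] wh 58.1 25.6 a 3.2 mean [ 0.5577 -0.0229  0.0282] major [-0.999 -0.051] zmax 0.032 [[528.0, -12.0], [530.0, -38.0], [588.0, -35.0], [586.0, -9.0]]
bearer 2281 rect c [539.9 236.8] wh 240.4 90.5 a 8.4 mean [0.5349 0.2355 0.0686] major [-0.988 -0.151] zmax 0.071 [[414.0, 264.0], [428.0, 174.0], [665.0, 210.0], [652.0, 
[... 961 characters left out ...]
.3 233.2 a 7.6 mean [ 0.5253 -0.4004  0.0083] major [-0.979  0.203] zmax 0.044 [[399.0, -265.0], [430.0, -497.0], [644.0, -468.0], [613.0, -237.0]]
tray y none
tray 1723 rect c [ 526.4 -351.3] wh 352.8 278.6 a 88.0 mean [ 0.5267 -0.3697  0.041 ] major [-0.149  0.989] zmax 0.05 [[381.0, -523.0], [659.0, -533.0], [672.0, -180.0], [393.0, -170.0]]
can 612 rect c [640.2 410.7] wh 64.2 61.3 a 9.0 mean [0.6374 0.4083 0.1785] major [0.639 0.77 ] zmax 0.184 [[604.0, 436.0], [613.0, 375.0], [677.0, 385.0], [667.0, 446.0]]
clutter 4331 rect c [610.3 572.8] wh 141.9 271.8 a 11.6 mean [0.5953 0.6016 0.1047] major [-0.364  0.931] zmax 0.114 [[513.0, 692.0], [568.0, 425.0], [707.0, 454.0], [652.0, 720.0]]
```

View pics/c1.png

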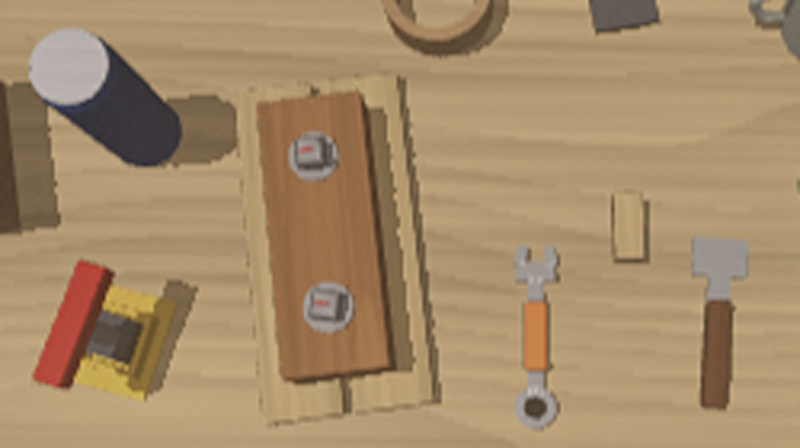

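```bash
python3 - <<'E'
from h import *
go(.4512,.4185,.40,.284,.959)
E
```

```text
t 0.1 pos [0.1988 0.5659 0.4038] yaw(y axis) [ 0.331  0.943 -0.002] z [-0.001 -0.001 -1.   ] F [-0.5 -0.8  0.2] q [ 1.15  0.13  1.49 -0.    1.52 -0.09] op 0.093
slide [-287.   -55.4    3.9] dr [-0.002 -0.    -0.05 ] q6 after ~ -0.09
slide [-287.   -55.4    3.9] dr [-0.000e+00  2.000e-03  3.092e+00] q6 after ~ -0.09
```

Emit:
servo_tool([
  {"slide": [-287, -55.4, 4], "dr": [-0.002, 0, -0.05], "jaw": 0},
  {"slide": [-287, -55.4, 4], "dr": [-0.002, 0, -0.05], "jaw": 0},
  {"slide": [-287, -55.4, 4], "dr": [-0.002, 0, -0.05], "jaw": 0},
  {"slide": [-287, -55.4, 4], "dr": [-0.002, 0, -0.05], "jaw": 0},
  {"slide": [-287, -55.4, 4], "dr": [-0.002, 0, -0.05], "jaw": 0},
  {"slide": [-287, -55.4, 4], "dr": [-0.002, 0, -0.05], "jaw": 0},
  {"slide": [-287, -55.4, 4], "dr": [-0.002, 0, -0.05], "jaw": 0},
  {"slide": [-287, -55.4, 4], "dr": [-0.002, 0, -0.05], "jaw": 0},
  {"slide": [-287, -55.4, 4], "dr": [-0.002, 0, -0.05], "jaw": 0},
  {"slide": [-287, -55.4, 4], "dr": [-0.002, 0, -0.05], "jaw": 0},
])

```text
t: 1.1
tool_pos: [0.4501, 0.4196, 0.4006]
orientation: [-0.448, -3.109, -0.003]
force: [-0.1, 0.3, -0.2]
opening: 0.0926
gripper_force: 0.0
```

```bash
python3 - <<'E'
from h import *
st(); im,d,W=cam('wrist'); save('w1',im); np.savez('w1.npz',im=im,d=d,W=W)
H,S,V=np.moveaxis(cv2.cvtColor(im,cv2.COLOR_RGB2HSV).astype(int),-1,0)
m=((H<6)|(H>174))&(S>150)&(W[...,2]>.115)&(W[...,2]<.13)
p=W[m]; print(len(p),p.mean(0),cv2.minAreaRect((p[:,:2]*1000).astype(np.float32)))
m=(H>20)&(H<32)&(S>150)&(W[...,2]>.015)&(W[...,2]<.03)
p=W[m]; print(len(p),p.mean(0) if len(p) else 0,cv2.minAreaRect((p[:,:2]*1000).astype(np.float32)) if len(p) else 0)
E
```

```text
t 1.1 pos [0.4501 0.4196 0.4006] yaw(y axis) [0.282 0.959 0.002] z [ 0.     0.002 -1.   ] F [-0.1  0.3 -0.2] q [ 0.67  0.17  1.45  0.    1.52 -0.62] op 0.0926
2269 [0.44767275 0.42050057 0.12044939] ((450.42401123046875, 419.59332275390625), (23.070825576782227, 97.45918273925781), 73.41781616210938)
434 [0.45059888 0.42155714 0.0213735 ] ((450.9161376953125, 420.7401428222656), (55.6465950012207, 56.157833099365234), 75.4143295288086)
```

View pics/w1.png

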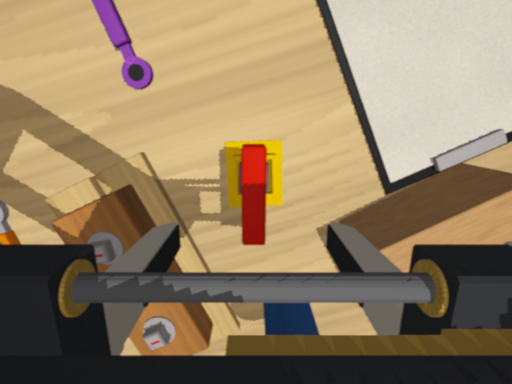

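Emit:
servo_tool([
  {"slide": [0, 0, 45], "dr": [0, 0, 0], "jaw": 0},
  {"slide": [0, 0, 85], "dr": [0, 0, 0], "jaw": 0},
  {"slide": [0, 0, 115], "dr": [0, 0, 0], "jaw": 0},
  {"slide": [0, 0, 125], "dr": [0, 0, 0], "jaw": 0},
  {"slide": [0, 0, 125], "dr": [0, 0, 0], "jaw": 0},
  {"slide": [0, 0, 125], "dr": [0, 0, 0], "jaw": 0.9},
  {"slide": [0, 0, 125], "dr": [0, 0, 0], "jaw": 0.9},
  {"slide": [0, 0, 125], "dr": [0, 0, 0], "jaw": 0.9},
  {"slide": [0, 0, 125], "dr": [0, 0, 0], "jaw": 0.9},
  {"slide": [0, 0, 125], "dr": [0, 0, 0], "jaw": 0.9},
  {"slide": [0, 0, 125], "dr": [0, 0, 0], "jaw": 0.9},
  {"slide": [0, 0, 125], "dr": [0, 0, 0], "jaw": 0.9},
], force=50)

```text
t: 2.35
tool_pos: [0.4514, 0.4189, 0.2757]
orientation: [0.451, 3.109, 0.003]
force: [0.4, 0.2, 0.6]
opening: 0.0416
gripper_force: 0.0
```

```bash
python3 - <<'E'
from h import *
st()
# refine screw heads from w1
Z=np.load('w1.npz'); im,W=Z['im'],Z['W']
for c in((.4757,.2275),(.6043,.2465)):
    r=np.hypot(W[...,0]-c[0],W[...,1]-c[1])
    m=(r<.02)&(W[...,2]>.086)&(W[...,2]<.1); p=W[m]
    print(len(p),p.mean(0),cv2.minAreaRect((p[:,:2]*1000).astype(np.float32)))
E
```

```text
t 2.35 pos [0.4514 0.4189 0.2757] yaw(y axis) [0.284 0.959 0.002] z [ 0.001  0.002 -1.   ] F [0.4 0.2 0.6] q [ 0.66  0.26  1.58  0.    1.3  -0.62] op 0.0416
227 [0.47453859 0.23313802 0.08908524] ((474.7008056640625, 231.57493591308594), (15.818516731262207, 23.266185760498047), 82.05015563964844)
283 [0.60031495 0.24846513 0.08929502] ((602.09326171875, 247.4838104248047), (24.23033332824707, 23.841697692871094), 8.413817405700684)
```

Emit:
servo_tool([
  {"slide": [0, 0, 0], "dr": [0, 0, 0], "jaw": 0.9},
  {"slide": [0, 0, 0], "dr": [0, 0, 0], "jaw": 0.9},
  {"slide": [0, 0, 0], "dr": [0, 0, 0], "jaw": 0.9},
  {"slide": [0, 0, 0], "dr": [0, 0, 0], "jaw": 0.9},
  {"slide": [0, 0, 0], "dr": [0, 0, 0], "jaw": 0.9},
  {"slide": [0, 0, -10], "dr": [0, 0, 0], "jaw": 0.9},
  {"slide": [0, 0, -25], "dr": [0, 0, 0], "jaw": 0.9},
  {"slide": [0, 0, -60], "dr": [0, 0, 0], "jaw": 0.9},
  {"slide": [0, 0, -100], "dr": [0, 0, 0], "jaw": 0.9},
  {"slide": [0, 0, -145], "dr": [0, 0, 0], "jaw": 0.9},
  {"slide": [0, 0, -145], "dr": [0, 0, 0], "jaw": 0.9},
], force=50)

```text
t: 3.45
tool_pos: [0.4522, 0.4195, 0.4313]
orientation: [0.449, 3.099, 0.019]
force: [1.2, 0.3, -1.3]
opening: 0.0236
gripper_force: 50.0
```

```bash
python3 - <<'E'
from h import *
go(.485,.30,.44,np.cos(1.4),np.sin(1.4))
E
```

```text
t 3.45 pos [0.4522 0.4195 0.4313] yaw(y axis) [0.284 0.959 0.014] z [ 0.012  0.011 -1.   ] F [ 1.2  0.3 -1.3] q [ 0.66  0.16  1.41  0.    1.56 -0.62] op 0.0236
slide [ -65.4 -105.2   -9.6] dr [ 0.013  0.009 -0.117] q6 after ~ -0.62
slide [ -65.4 -105.2   -9.6] dr [ 0.014 -0.02   3.025] q6 after ~ -0.62
```

```bash
python3 - <<'E'
from h import *
s,T=st(); p=camera_params('wrist'); Rm=R.from_rotvec(p['rvec']).as_matrix(); c=-Rm.T@p['tvec']
print(c, T.T@(c-s['tool_pos'])*1000, 'optical axis tool',(T.T@Rm.T).round(3),p['fx'])
E
```

```text
t 3.45 pos [0.4522 0.4195 0.4313] yaw(y axis) [0.284 0.959 0.014] z [ 0.012  0.011 -1.   ] F [ 1.2  0.3 -1.3] q [ 0.66  0.16  1.41  0.    1.56 -0.62] op 0.0236
[0.38449342 0.43917419 0.41035543] [70.70019275 -0.63465044 20.33161586] optical axis tool [[ 0.001 -0.966 -0.257]
 [ 1.     0.001  0.001]
 [-0.    -0.257  0.966]] 281.663627342016
```

Emit:
servo_tool([
  {"slide": [-40, -60, 0], "dr": [0.01, 0.01, -0.08], "jaw": 0.9},
  {"slide": [-75, -110, 0], "dr": [0.013, 0.009, -0.117], "jaw": 0.9},
  {"slide": [-84, -112, 0], "dr": [0.013, 0.009, -0.117], "jaw": 0.9},
  {"slide": [-84, -112, 0], "dr": [0.013, 0.009, -0.117], "jaw": 0.9},
  {"slide": [-84, -112, 0], "dr": [0.013, 0.009, -0.117], "jaw": 0.9},
  {"slide": [-84, -112, 0], "dr": [0.013, 0.009, -0.117], "jaw": 0.9},
  {"slide": [-84, -112, 0], "dr": [0.013, 0.009, -0.117], "jaw": 0.9},
])

```text
t: 4.15
tool_pos: [0.4995, 0.2885, 0.4206]
orientation: [-0.265, -3.12, 0.015]
force: [0.2, 1.2, -2.9]
opening: 0.0238
gripper_force: 50.0
```

```bash
python3 - <<'E'
from h import *
s,T=st(); im,d,W=cam('wrist'); np.savez('w2.npz',im=im,d=d,W=W)
ws=[cv2.resize(im,(512,384))]
p=camera_params('wrist')
for c in((.4757,.2275),(.6043,.2465)):
    r=np.hypot(W[...,0]-c[0],W[...,1]-c[1])
    m=(r<.02)&(W[...,2]>.084)&(W[...,2]<.1); q=W[m]
    if len(q)<5: print('none'); continue
    print(len(q),q.mean(0),np.percentile(q[:,2],95),cv2.minAreaRect((q[:,:2]*1000).astype(np.float32)))
    t=m&(W[...,2]>np.percentile(q[:,2],95)-.0025); q=W[t]; print('top',len(q),q.mean(0),cv2.minAreaRect((q[:,:2]*1000).astype(np.float32)))
    H,S,V=np.moveaxis(cv2.cvtColor(im,cv2.COLOR_RGB2HSV).astype(int),-1,0)
    k=m&((H<10)|(H>170))&(S>90); q=W[k]; print('red',len(q)); 
    if len(q)>3: print(q.mean(0),cv2.minAreaRect((q[:,:2]*1000).astype(np.float32)))
    v,u=np.nonzero(m); cv,cu=int(v.mean()),int(u.mean()); print(cu,cv)
    cr=im[max(cv-32,0):cv+32,max(cu-32,0):cu+32]; ws.append(cv2.resize(cr,(192*2,192*2),interpolation=cv2.INTER_CUBIC))
out=np.hstack(ws); save('w2',cv2.resize(out,None,fx=min(1,800/out.shape[1]),fy=min(1,800/out.shape[1])))
E
```

```text
t 4.15 pos [0.4995 0.2885 0.4206] yaw(y axis) [ 0.168  0.986 -0.01 ] z [-0.011 -0.008 -1.   ] F [ 0.2  1.2 -2.9] q [ 0.44  0.07  1.53 -0.    1.56 -0.97] op 0.0238
445 [0.47369924 0.22796819 0.08883251] 0.09127651937926447 ((474.39105224609375, 227.0831298828125), (24.044416427612305, 24.2734317779541), 83.87796020507812)
top 264 [0.47396394 0.22752065 0.09024369] ((473.17218017578125, 227.44175720214844), (19.612071990966797, 20.385879516601562), 82.25753021240234)
red 25
[0.47504627 0.22967293 0.09070054] ((475.1082458496094, 229.660888671875), (3.2342512607574463, 8.910465240478516), 1.4389278888702393)
199 173
none
```

View pics/w2.png

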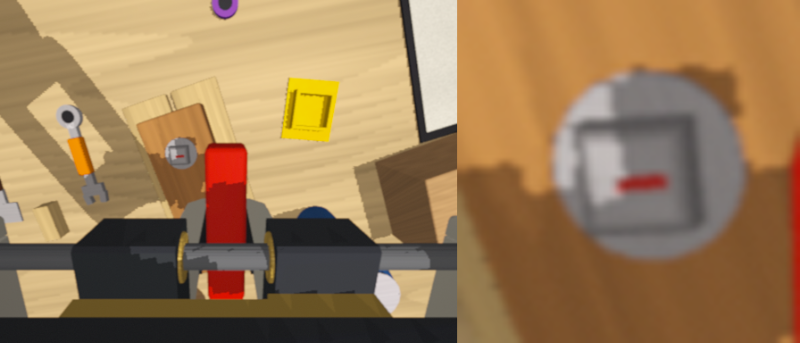

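```bash
python3 - <<'E'
from h import *
a=np.radians(84.5)
go(.4752+.0010,.2273,.372,np.cos(a),np.sin(a))
E
```

```text
t 4.2 pos [0.4995 0.2885 0.4206] yaw(y axis) [ 0.168  0.986 -0.01 ] z [-0.011 -0.009 -1.   ] F [ 0.1 -0.4 -2.1] q [ 0.44  0.07  1.53 -0.    1.56 -0.97] op 0.0236
slide [ 12.2 -63.7  49.4] dr [-0.01  -0.01  -0.073] q6 after ~ -0.97
slide [ 12.2 -63.7  49.4] dr [-0.015  0.015  3.068] q6 after ~ -0.97
```

Emit:
servo_tool([
  {"slide": [7, -35, 0], "dr": [-0.01, -0.01, -0.04], "jaw": 0.9},
  {"slide": [12.2, -63.7, 0], "dr": [-0.01, -0.01, -0.073], "jaw": 0.9},
  {"slide": [12.2, -63.7, 15], "dr": [-0.01, -0.01, -0.073], "jaw": 0.9},
  {"slide": [12.2, -63.7, 40], "dr": [-0.01, -0.01, -0.073], "jaw": 0.9},
  {"slide": [12.2, -63.7, 49], "dr": [-0.01, -0.01, -0.073], "jaw": 0.9},
  {"slide": [12.2, -63.7, 49], "dr": [-0.01, -0.01, -0.073], "jaw": 0.9},
  {"slide": [12.2, -63.7, 49], "dr": [-0.01, -0.01, -0.073], "jaw": 0.9},
  {"slide": [12.2, -63.7, 49], "dr": [-0.01, -0.01, -0.073], "jaw": 0.9},
])

```text
t: 5.0
tool_pos: [0.477, 0.2268, 0.3736]
orientation: [0.153, 3.136, 0.001]
force: [1.4, 0.6, -2.7]
opening: 0.0237
gripper_force: 50.0
```

```bash
python3 - <<'E'
from h import *
a=np.radians(84.5)
go(.4752+.0010,.2273,.347,np.cos(a),np.sin(a))
im,d,W=cam('wrist'); save('w3',im); 
E
```

```text
t 5.0 pos [0.477  0.2268 0.3736] yaw(y axis) [0.097 0.995 0.001] z [ 0.002  0.    -1.   ] F [ 1.4  0.6 -2.7] q [ 0.35 -0.05  1.73 -0.    1.46 -1.13] op 0.0237
slide [ 0.8  0.4 26.6] dr [ 0.001  0.002 -0.001] q6 after ~ -1.13
slide [ 0.8  0.4 26.6] dr [ 3.00e-03 -1.00e-03  3.14e+00] q6 after ~ -1.13
```

View pics/w3.png

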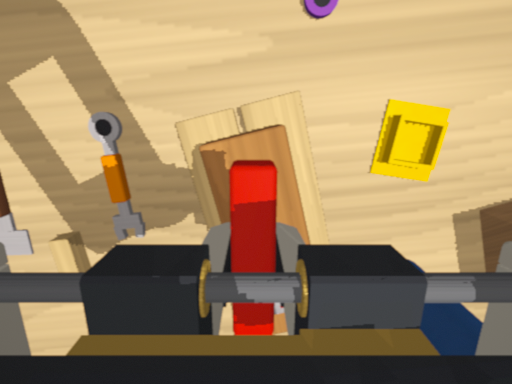

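Emit:
servo_tool([
  {"slide": [0.8, 0.4, 8], "dr": [0, 0, 0], "jaw": 0.9},
  {"slide": [0.8, 0.4, 14], "dr": [0, 0, 0], "jaw": 0.9},
  {"slide": [0.8, 0.4, 18], "dr": [0, 0, 0], "jaw": 0.9},
  {"slide": [0.8, 0.4, 22], "dr": [0, 0, 0], "jaw": 0.9},
  {"slide": [0.8, 0.4, 25], "dr": [0, 0, 0], "jaw": 0.9},
  {"slide": [0.8, 0.4, 27], "dr": [0, 0, 0], "jaw": 0.9},
  {"slide": [0.8, 0.4, 27], "dr": [0, 0, 0], "jaw": 0.9},
  {"slide": [0.8, 0.4, 27], "dr": [0, 0, 0], "jaw": 0.9},
])

```text
t: 5.85
tool_pos: [0.476, 0.2268, 0.3461]
orientation: [0.154, 3.137, 0.0]
force: [-2.1, -0.6, 4.0]
opening: 0.0238
gripper_force: 50.0
```

```bash
python3 - <<'E'
from h import *
s,T=st(); print(np.round(s['wrist_torque'],2))
E
```

```text
t 5.85 pos [0.476  0.2268 0.3461] yaw(y axis) [0.098 0.995 0.   ] z [ 0.001  0.    -1.   ] F [-2.1 -0.6  4. ] q [ 0.35 -0.03  1.76 -0.    1.41 -1.13] op 0.0238
[-0.26  0.6  -0.06]
```

Emit:
servo_tool([
  {"slide": [0, 0, 0], "dr": [0, 0, 0.05], "jaw": 0.9},
  {"slide": [0, 0, 0], "dr": [0, 0, 0.13], "jaw": 0.9},
  {"slide": [0, 0, 0.1], "dr": [0, 0, 0.22], "jaw": 0.9},
  {"slide": [0, 0, 0.2], "dr": [0, 0, 0.31], "jaw": 0.9},
  {"slide": [0, 0, 0.2], "dr": [0, 0, 0.4], "jaw": 0.9},
  {"slide": [0, 0, 0.3], "dr": [0, 0, 0.49], "jaw": 0.9},
  {"slide": [0, 0, 0.4], "dr": [0, 0, 0.58], "jaw": 0.9},
  {"slide": [0, 0, 0.5], "dr": [0, 0, 0.67], "jaw": 0.9},
  {"slide": [0, 0, 0.6], "dr": [0, 0, 0.76], "jaw": 0.9},
  {"slide": [0, 0, 0.7], "dr": [0, 0, 0.85], "jaw": 0.9},
  {"slide": [0, 0, 0.8], "dr": [0, 0, 0.94], "jaw": 0.9},
  {"slide": [0, 0, 0.9], "dr": [0, 0, 1.03], "jaw": 0.9},
  {"slide": [0, 0, 1.0], "dr": [0, 0, 1.12], "jaw": 0.9},
  {"slide": [0, 0, 1.1], "dr": [0, 0, 1.21], "jaw": 0.9},
  {"slide": [0, 0, 1.2], "dr": [0, 0, 1.3], "jaw": 0.9},
  {"slide": [0, 0, 1.3], "dr": [0, 0, 1.39], "jaw": 0.9},
  {"slide": [0, 0, 1.4], "dr": [0, 0, 1.48], "jaw": 0.9},
  {"slide": [0, 0, 1.5], "dr": [0, 0, 1.57], "jaw": 0.9},
  {"slide": [0, 0, 1.6], "dr": [0, 0, 1.65], "jaw": 0.9},
  {"slide": [0, 0, 1.6], "dr": [0, 0, 1.7], "jaw": 0.9},
])

```text
t: 7.85
tool_pos: [0.4751, 0.2275, 0.3445]
orientation: [-2.459, -1.951, 0.001]
force: [-9.3, 1.8, 8.3]
opening: 0.0238
gripper_force: 50.0
```

```bash
python3 - <<'E'
from h import *
s,T=st(); print(np.round(s['wrist_torque'],2), np.round(s['joint_torque'],2),s['gripper_force'])
im,d,W=cam('wrist'); save('w4',im)
E
```

```text
t 7.85 pos [0.4751 0.2275 0.3445] yaw(y axis) [ 0.974 -0.227 -0.002] z [-0.002  0.001 -1.   ] F [-9.3  1.8  8.3] q [ 0.35 -0.03  1.77  0.    1.41  0.58] op 0.0238
[0.39 2.14 0.14] [ -2.78 -43.78 -47.84  -1.88  -3.13  -0.4 ] 50.0102823972702
```

View pics/w4.png

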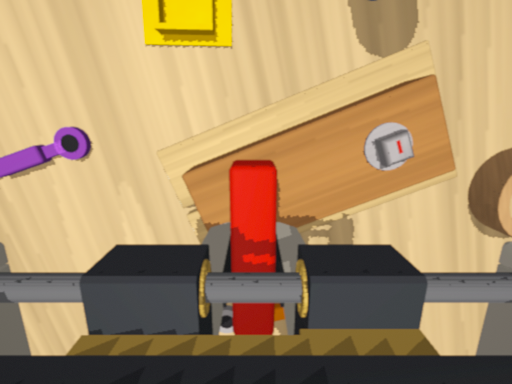

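Emit:
servo_tool([
  {"slide": [-0.1, -0.6, 0], "dr": [0, 0, 0.06], "jaw": 0.9},
  {"slide": [-0.3, -1.2, 0], "dr": [0, 0, 0.14], "jaw": 0.9},
  {"slide": [-0.3, -1.5, 0.1], "dr": [0, 0, 0.23], "jaw": 0.9},
  {"slide": [-0.3, -1.5, 0.2], "dr": [0, 0, 0.32], "jaw": 0.9},
  {"slide": [-0.3, -1.5, 0.3], "dr": [0, 0, 0.41], "jaw": 0.9},
  {"slide": [-0.3, -1.5, 0.4], "dr": [0, 0, 0.5], "jaw": 0.9},
  {"slide": [-0.3, -1.5, 0.5], "dr": [0, 0, 0.59], "jaw": 0.9},
  {"slide": [-0.3, -1.5, 0.6], "dr": [0, 0, 0.68], "jaw": 0.9},
  {"slide": [-0.3, -1.5, 0.7], "dr": [0, 0, 0.77], "jaw": 0.9},
  {"slide": [-0.3, -1.5, 0.8], "dr": [0, 0, 0.86], "jaw": 0.9},
  {"slide": [-0.3, -1.5, 0.9], "dr": [0, 0, 0.95], "jaw": 0.9},
  {"slide": [-0.3, -1.5, 1.0], "dr": [0, 0, 1.04], "jaw": 0.9},
  {"slide": [-0.3, -1.5, 1.1], "dr": [0, 0, 1.13], "jaw": 0.9},
  {"slide": [-0.3, -1.5, 1.2], "dr": [0, 0, 1.22], "jaw": 0.9},
  {"slide": [-0.3, -1.5, 1.3], "dr": [0, 0, 1.31], "jaw": 0.9},
  {"slide": [-0.3, -1.5, 1.4], "dr": [0, 0, 1.39], "jaw": 0.9},
  {"slide": [-0.3, -1.5, 1.5], "dr": [0, 0, 1.46], "jaw": 0.9},
  {"slide": [-0.3, -1.5, 1.5], "dr": [0, 0, 1.5], "jaw": 0.9},
  {"slide": [-0.3, -1.5, 1.5], "dr": [0, 0, 1.5], "jaw": 0.9},
])

```text
t: 9.8
tool_pos: [0.4744, 0.2276, 0.3431]
orientation: [-3.13, 0.245, -0.002]
force: [-2.4, 3.7, 3.8]
opening: 0.0235
gripper_force: 50.0
```

```bash
cat >> h.py <<'E'
def tq():
    s,T=st(); print('tq',np.round(s['wrist_torque'],2),'q6',round(s['q'][5],3),'yaw',round(np.degrees(np.arctan2(T[1,1],T[0,1])),1),'grip',s['gripper_force'])
E
python3 -c "
from h import *
tq()"
```

```text
t 9.8 pos [0.4744 0.2276 0.3431] yaw(y axis) [-0.156 -0.988 -0.002] z [ 0.001  0.002 -1.   ] F [-2.4  3.7  3.8] q [ 0.35 -0.03  1.77  0.    1.4   2.08] op 0.0235
tq [1.11 0.71 0.08] q6 2.076 yaw -99.0 grip 50.003737807273865
```

Emit:
servo_tool([
  {"slide": [0, 0, 0], "dr": [0, 0, 0.04], "jaw": 0.9},
  {"slide": [0, 0, 0.1], "dr": [0, 0, 0.08], "jaw": 0.9},
  {"slide": [0, 0, 0.1], "dr": [0, 0, 0.12], "jaw": 0.9},
  {"slide": [0, 0, 0.1], "dr": [0, 0, 0.16], "jaw": 0.9},
  {"slide": [0, 0, 0.1], "dr": [0, 0, 0.2], "jaw": 0.9},
  {"slide": [0, 0, 0.1], "dr": [0, 0, 0.2], "jaw": 0.9},
])

```text
t: 10.4
tool_pos: [0.4745, 0.2275, 0.3429]
orientation: [-3.09, 0.554, -0.002]
force: [-2.2, 5.0, 4.2]
opening: 0.0238
gripper_force: 50.1
```

```bash
python3 -c "
from h import *
tq()"
```

```text
t 10.4 pos [0.4745 0.2275 0.3429] yaw(y axis) [-0.347 -0.938 -0.002] z [ 0.002  0.002 -1.   ] F [-2.2  5.   4.2] q [ 0.35 -0.03  1.77  0.    1.4   2.27] op 0.0238
tq [1.3  0.57 0.57] q6 2.275 yaw -110.3 grip 50.14681398868561
```

Emit:
servo_tool([
  {"slide": [0, 0, 0], "dr": [0, 0, 0.03], "jaw": 0.9},
  {"slide": [0, 0, 0], "dr": [0, 0, 0.06], "jaw": 0.9},
  {"slide": [0, 0, 0], "dr": [0, 0, 0.06], "jaw": 0.9},
])

```text
t: 10.7
tool_pos: [0.4746, 0.2273, 0.3429]
orientation: [-3.073, 0.646, -0.002]
force: [-0.9, 3.9, 5.8]
opening: 0.0237
gripper_force: 50.7
```

```bash
python3 -c "
from h import *
tq()"
```

```text
t 10.7 pos [0.4746 0.2273 0.3429] yaw(y axis) [-0.403 -0.915 -0.002] z [ 0.002  0.001 -1.   ] F [-0.9  3.9  5.8] q [ 0.35 -0.03  1.77  0.    1.4   2.33] op 0.0237
tq [1.16 0.44 0.98] q6 2.334 yaw -113.8 grip 50.65572202205658
```

Emit:
servo_tool([
  {"slide": [0, 0, 0], "dr": [0, 0, -0.12], "jaw": 0.9},
  {"slide": [0, 0, 0], "dr": [0, 0, -0.24], "jaw": 0.9},
  {"slide": [0, 0, 0], "dr": [0, 0, -0.24], "jaw": 0.9},
  {"slide": [0, 0, -15], "dr": [0, 0, -0.24], "jaw": 0.9},
  {"slide": [0, 0, -40], "dr": [0, 0, -0.24], "jaw": 0.9},
  {"slide": [0, 0, -80], "dr": [0, 0, -0.3], "jaw": 0.9},
  {"slide": [15, -3, -80], "dr": [0, 0, -0.44], "jaw": 0.9},
  {"slide": [35, -6, -80], "dr": [0, 0, -0.58], "jaw": 0.9},
  {"slide": [60, -10, -80], "dr": [0, 0, -0.72], "jaw": 0.9},
  {"slide": [85, -15, -80], "dr": [0, 0, -0.86], "jaw": 0.9},
  {"slide": [110, -20, -80], "dr": [0, 0, -1.0], "jaw": 0.9},
  {"slide": [140, -24, -80], "dr": [0, 0, -1.14], "jaw": 0.9},
  {"slide": [158, -26, -80], "dr": [0, 0, -1.28], "jaw": 0.9},
  {"slide": [158, -26, -80], "dr": [0, 0, -1.42], "jaw": 0.9},
  {"slide": [158, -26, -80], "dr": [0, 0, -1.56], "jaw": 0.9},
  {"slide": [158, -26, -80], "dr": [0, 0, -1.7], "jaw": 0.9},
  {"slide": [158, -26, -80], "dr": [0, 0, -1.84], "jaw": 0.9},
  {"slide": [158, -26, -80], "dr": [0, 0, -1.98], "jaw": 0.9},
  {"slide": [158, -26, -80], "dr": [0, 0, -2.12], "jaw": 0.9},
])

```text
t: 12.6
tool_pos: [0.6293, 0.1861, 0.4212]
orientation: [-2.062, -2.37, 0.004]
force: [-0.1, -0.6, -2.8]
opening: 0.0237
gripper_force: 50.0
```

```bash
python3 - <<'E'
from h import *
a=np.radians(90)
go(.629,.187,.423,np.cos(a),np.sin(a))
E
```

```text
t 12.6 pos [0.6293 0.1861 0.4212] yaw(y axis) [ 0.99   0.138 -0.002] z [-0.002 -0.002 -1.   ] F [-0.1 -0.6 -2.8] q [ 0.21  0.28  1.29 -0.    1.57  0.07] op 0.0237
slide [ 1.  -0.1 -1.8] dr [-0.003 -0.    -1.432] q6 after ~ 0.07
slide [ 1.  -0.1 -1.8] dr [-0.     0.003  1.71 ] q6 after ~ 0.07
```

Emit:
servo_tool([
  {"slide": [0, 0, 0], "dr": [0, 0, -0.14], "jaw": 0.9},
  {"slide": [0, 0, 0], "dr": [0, 0, -0.28], "jaw": 0.9},
  {"slide": [0, 0, 0], "dr": [0, 0, -0.42], "jaw": 0.9},
  {"slide": [0, 0, 0], "dr": [0, 0, -0.56], "jaw": 0.9},
  {"slide": [0, 0, 0], "dr": [0, 0, -0.7], "jaw": 0.9},
  {"slide": [0, 0, 0], "dr": [0, 0, -0.84], "jaw": 0.9},
  {"slide": [0, 0, 0], "dr": [0, 0, -0.98], "jaw": 0.9},
  {"slide": [0, 0, 0], "dr": [0, 0, -1.12], "jaw": 0.9},
  {"slide": [0, 0, 0], "dr": [0, 0, -1.26], "jaw": 0.9},
  {"slide": [0, 0, 0], "dr": [0, 0, -1.38], "jaw": 0.9},
  {"slide": [0, 0, 0], "dr": [0, 0, -1.43], "jaw": 0.9},
  {"slide": [0, 0, 0], "dr": [0, 0, -1.43], "jaw": 0.9},
])

```text
t: 13.8
tool_pos: [0.6293, 0.1862, 0.4213]
orientation: [-0.011, -3.14, 0.002]
force: [-0.5, -0.7, -3.1]
opening: 0.0234
gripper_force: 50.0
```

```bash
python3 - <<'E'
from h import *
tq(); im,d,W=cam('wrist'); np.savez('w5.npz',im=im,d=d,W=W)
ws=[im]
H,S,V=np.moveaxis(cv2.cvtColor(im,cv2.COLOR_RGB2HSV).astype(int),-1,0)
for c in((.475,.2275),(.6038,.2468)):
    r=np.hypot(W[...,0]-c[0],W[...,1]-c[1])
    m=(r<.02)&(W[...,2]>.080)&(W[...,2]<.1); q=W[m]
    if len(q)<5: print('none'); continue
    print(len(q),q.mean(0),np.percentile(q[:,2],95),cv2.minAreaRect((q[:,:2]*1000).astype(np.float32)))
    k=m&((H<10)|(H>170))&(S>90); q=W[k]; print('red',len(q),q.mean(0)); 
    v,u=np.nonzero(m); cv,cu=int(v.mean()),int(u.mean()); print(cu,cv)
    cr=im[max(cv-32,0):cv+32,max(cu-32,0):cu+32]; ws.append(cv2.resize(cr,(384,384),interpolation=cv2.INTER_CUBIC))
m=((H<6)|(H>174))&(S>150)&(W[...,2]>.2); q=W[m]; print('bar',q.mean(0),cv2.minAreaRect((q[:,:2]*1000).astype(np.float32)))
out=np.hstack(ws); save('w5',cv2.resize(out,None,fx=800/out.shape[1],fy=800/out.shape[1]))
E
```

```text
t 13.8 pos [0.6293 0.1862 0.4213] yaw(y axis) [ 0.007  1.    -0.002] z [-0.002 -0.002 -1.   ] F [-0.5 -0.7 -3.1] q [ 0.21  0.28  1.29 -0.    1.57 -1.35] op 0.0234
tq [ 0.07  0.03 -0.04] q6 -1.354 yaw 89.6 grip 49.97864484786987
630 [0.475456   0.22638223 0.08591345] 0.08845699827705147 ((474.7343444824219, 226.8757781982422), (24.108644485473633, 24.40533447265625), 83.34237670898438)
red 32 [0.47417476 0.22528269 0.08785417]
293 34
480 [0.60200872 0.24505451 0.08885393] 0.09153900526000056 ((602.8888549804688, 246.07742309570312), (24.447235107421875, 24.203147888183594), 8.291167259216309)
red 22 [0.60270872 0.24907982 0.09090976]
306 160
bar [0.61732957 0.18521507 0.26634689] ((627.9632568359375, 185.3723602294922), (98.21196746826172, 24.417245864868164), 0.067644402384758)
```

View pics/w5.png

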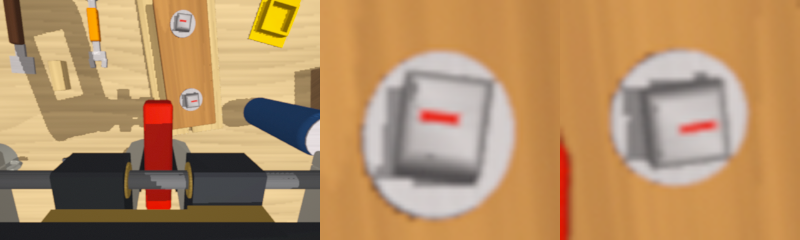

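```bash
python3 - <<'E'
from h import *
a=np.radians(98.3)
go(.6047,.2467,.372,np.cos(a),np.sin(a))
E
```

```text
t 13.85 pos [0.6293 0.1863 0.4214] yaw(y axis) [ 0.009  1.    -0.001] z [-0.001 -0.001 -1.   ] F [-0.7 -0.1 -2.6] q [ 0.21  0.28  1.29 -0.    1.57 -1.35] op 0.0232
slide [25.  60.3 49.3] dr [-0.001 -0.001 -0.154] q6 after ~ -1.35
slide [25.  60.3 49.3] dr [-2.000e-03  2.000e-03  2.988e+00] q6 after ~ -1.35
```

Emit:
servo_tool([
  {"slide": [13, 30, 0], "dr": [0, 0, -0.08], "jaw": 0.9},
  {"slide": [25, 58, 0], "dr": [0, 0, -0.154], "jaw": 0.9},
  {"slide": [25, 60.3, 10], "dr": [0, 0, -0.154], "jaw": 0.9},
  {"slide": [25, 60.3, 35], "dr": [0, 0, -0.154], "jaw": 0.9},
  {"slide": [25, 60.3, 49], "dr": [0, 0, -0.154], "jaw": 0.9},
  {"slide": [25, 60.3, 49], "dr": [0, 0, -0.154], "jaw": 0.9},
  {"slide": [25, 60.3, 49], "dr": [0, 0, -0.154], "jaw": 0.9},
  {"slide": [25, 60.3, 49], "dr": [0, 0, -0.154], "jaw": 0.9},
])

```text
t: 14.65
tool_pos: [0.6053, 0.2469, 0.3744]
orientation: [-0.228, 3.131, 0.0]
force: [0.3, 0.2, -1.9]
opening: 0.0238
gripper_force: 50.0
```

```bash
python3 - <<'E'
from h import *
a=np.radians(98.3)
go(.6047,.2467,.3468,np.cos(a),np.sin(a))
E
```

```text
t 14.65 pos [0.6053 0.2469 0.3744] yaw(y axis) [-0.145  0.989 -0.   ] z [ 0.002  0.    -1.   ] F [ 0.3  0.2 -1.9] q [ 0.31  0.29  1.36 -0.    1.49 -1.41] op 0.0238
slide [ 0.7 -0.1 27.6] dr [-0.     0.002  0.   ] q6 after ~ -1.41
slide [ 0.7 -0.1 27.6] dr [-3.000e-03 -0.000e+00 -3.141e+00] q6 after ~ -1.41
```

Emit:
servo_tool([
  {"slide": [0.5, 0, 8], "dr": [0, 0, 0], "jaw": 0.9},
  {"slide": [0.5, 0, 14], "dr": [0, 0, 0], "jaw": 0.9},
  {"slide": [0.5, 0, 18], "dr": [0, 0, 0], "jaw": 0.9},
  {"slide": [0.5, 0, 22], "dr": [0, 0, 0], "jaw": 0.9},
  {"slide": [0.5, 0, 25], "dr": [0, 0, 0], "jaw": 0.9},
  {"slide": [0.5, 0, 27], "dr": [0, 0, 0], "jaw": 0.9},
  {"slide": [0.5, 0, 27.5], "dr": [0, 0, 0], "jaw": 0.9},
  {"slide": [0.5, 0, 27.5], "dr": [0, 0, 0], "jaw": 0.9},
])

```text
t: 15.45
tool_pos: [0.6044, 0.2472, 0.3464]
orientation: [-0.229, 3.132, 0.0]
force: [-1.9, -0.2, 3.5]
opening: 0.0235
gripper_force: 50.0
```

```bash
python3 -c "
from h import *
tq()"
```

```text
t 15.45 pos [0.6044 0.2472 0.3464] yaw(y axis) [-0.146  0.989 -0.   ] z [ 0.001  0.    -1.   ] F [-1.9 -0.2  3.5] q [ 0.31  0.3   1.4  -0.    1.44 -1.41] op 0.0235
tq [-0.14  0.48  0.04] q6 -1.407 yaw 98.4 grip 49.98113214969635
```

Emit:
servo_tool([
  {"slide": [0, 0, 0], "dr": [0, 0, 0.05], "jaw": 0.9},
  {"slide": [0, 0, 0], "dr": [0, 0, 0.13], "jaw": 0.9},
  {"slide": [0, -0.2, 0.1], "dr": [0, 0, 0.22], "jaw": 0.9},
  {"slide": [0, -0.3, 0.2], "dr": [0, 0, 0.31], "jaw": 0.9},
  {"slide": [0.1, -0.4, 0.2], "dr": [0, 0, 0.4], "jaw": 0.9},
  {"slide": [0.2, -0.5, 0.3], "dr": [0, 0, 0.49], "jaw": 0.9},
  {"slide": [0.2, -0.6, 0.4], "dr": [0, 0, 0.58], "jaw": 0.9},
  {"slide": [0.3, -0.7, 0.5], "dr": [0, 0, 0.67], "jaw": 0.9},
  {"slide": [0.4, -0.8, 0.6], "dr": [0, 0, 0.76], "jaw": 0.9},
  {"slide": [0.5, -0.9, 0.7], "dr": [0, 0, 0.85], "jaw": 0.9},
  {"slide": [0.5, -1, 0.8], "dr": [0, 0, 0.94], "jaw": 0.9},
  {"slide": [0.6, -1, 0.9], "dr": [0, 0, 1.03], "jaw": 0.9},
  {"slide": [0.7, -1.1, 1.0], "dr": [0, 0, 1.12], "jaw": 0.9},
  {"slide": [0.8, -1.1, 1.1], "dr": [0, 0, 1.21], "jaw": 0.9},
  {"slide": [0.9, -1.2, 1.2], "dr": [0, 0, 1.3], "jaw": 0.9},
  {"slide": [1, -1.2, 1.3], "dr": [0, 0, 1.39], "jaw": 0.9},
  {"slide": [1, -1.3, 1.4], "dr": [0, 0, 1.48], "jaw": 0.9},
  {"slide": [1.1, -1.3, 1.5], "dr": [0, 0, 1.57], "jaw": 0.9},
  {"slide": [1.2, -1.3, 1.6], "dr": [0, 0, 1.65], "jaw": 0.9},
  {"slide": [1.2, -1.3, 1.6], "dr": [0, 0, 1.7], "jaw": 0.9},
])

```text
t: 17.45
tool_pos: [0.603, 0.2463, 0.3449]
orientation: [-2.205, -2.237, -0.001]
force: [-4.3, 1.4, 4.0]
opening: 0.0237
gripper_force: 50.0
```

```bash
python3 -c "
from h import *
tq()"
```

```text
t 17.45 pos [0.603  0.2463 0.3449] yaw(y axis) [1.    0.014 0.   ] z [ 0.     0.001 -1.   ] F [-4.3  1.4  4. ] q [0.31 0.3  1.4  0.   1.44 0.29] op 0.0237
tq [0.33 1.11 0.1 ] q6 0.294 yaw 0.8 grip 49.99339520931244
```

Emit:
servo_tool([
  {"slide": [0, -0.5, 0], "dr": [0, 0, 0.06], "jaw": 0.9},
  {"slide": [0, -1, 0], "dr": [0, 0, 0.14], "jaw": 0.9},
  {"slide": [0, -1.2, 0.1], "dr": [0, 0, 0.23], "jaw": 0.9},
  {"slide": [0.1, -1.2, 0.2], "dr": [0, 0, 0.32], "jaw": 0.9},
  {"slide": [0.1, -1.3, 0.3], "dr": [0, 0, 0.41], "jaw": 0.9},
  {"slide": [0.2, -1.3, 0.4], "dr": [0, 0, 0.5], "jaw": 0.9},
  {"slide": [0.3, -1.3, 0.5], "dr": [0, 0, 0.59], "jaw": 0.9},
  {"slide": [0.4, -1.4, 0.6], "dr": [0, 0, 0.68], "jaw": 0.9},
  {"slide": [0.5, -1.4, 0.7], "dr": [0, 0, 0.77], "jaw": 0.9},
  {"slide": [0.6, -1.4, 0.8], "dr": [0, 0, 0.86], "jaw": 0.9},
  {"slide": [0.6, -1.5, 0.9], "dr": [0, 0, 0.95], "jaw": 0.9},
  {"slide": [0.7, -1.5, 1.0], "dr": [0, 0, 1.04], "jaw": 0.9},
  {"slide": [0.8, -1.5, 1.1], "dr": [0, 0, 1.13], "jaw": 0.9},
  {"slide": [0.8, -1.5, 1.2], "dr": [0, 0, 1.22], "jaw": 0.9},
  {"slide": [0.9, -1.5, 1.3], "dr": [0, 0, 1.31], "jaw": 0.9},
  {"slide": [1, -1.5, 1.4], "dr": [0, 0, 1.4], "jaw": 0.9},
  {"slide": [1, -1.5, 1.5], "dr": [0, 0, 1.48], "jaw": 0.9},
  {"slide": [1, -1.5, 1.6], "dr": [0, 0, 1.56], "jaw": 0.9},
  {"slide": [1, -1.5, 1.6], "dr": [0, 0, 1.64], "jaw": 0.9},
  {"slide": [1, -1.5, 1.6], "dr": [0, 0, 1.7], "jaw": 0.9},
])

```text
t: 19.45
tool_pos: [0.6022, 0.2471, 0.3433]
orientation: [-3.135, 0.181, -0.003]
force: [0.9, 0.9, 1.2]
opening: 0.0238
gripper_force: 50.0
```

Emit:
servo_tool([
  {"slide": [0, 0, 0], "dr": [0, 0, 0.04], "jaw": 0.9},
  {"slide": [0, 0, 0.1], "dr": [0, 0, 0.08], "jaw": 0.9},
  {"slide": [0, 0, 0.1], "dr": [0, 0, 0.12], "jaw": 0.9},
  {"slide": [0, 0, 0.1], "dr": [0, 0, 0.16], "jaw": 0.9},
  {"slide": [0, 0, 0.1], "dr": [0, 0, 0.2], "jaw": 0.9},
  {"slide": [0, 0, 0.1], "dr": [0, 0, 0.2], "jaw": 0.9},
])

```text
t: 20.05
tool_pos: [0.6022, 0.2471, 0.3431]
orientation: [-3.102, 0.489, -0.003]
force: [1.6, 2.0, 1.5]
opening: 0.0238
gripper_force: 50.0
```

```bash
python3 -c "
from h import *
tq()"
```

```text
t 20.05 pos [0.6022 0.2471 0.3431] yaw(y axis) [-0.307 -0.952 -0.002] z [ 0.002  0.001 -1.   ] F [1.6 2.  1.5] q [0.31 0.3  1.41 0.   1.43 2.19] op 0.0238
tq [ 0.57 -0.19  0.12] q6 2.194 yaw -107.9 grip 49.99987006187439
```

Emit:
servo_tool([
  {"slide": [0, 0, 0], "dr": [0, 0, 0.04], "jaw": 0.9},
  {"slide": [0, 0, 0], "dr": [0, 0, 0.08], "jaw": 0.9},
  {"slide": [0, 0, 0], "dr": [0, 0, 0.11], "jaw": 0.9},
  {"slide": [0, 0, 0], "dr": [0, 0, 0.11], "jaw": 0.9},
])

```text
t: 20.45
tool_pos: [0.6021, 0.247, 0.343]
orientation: [-3.071, 0.656, -0.003]
force: [2.5, 2.1, 2.4]
opening: 0.0239
gripper_force: 50.8
```

```bash
python3 -c "
from h import *
tq()"
```

```text
t 20.45 pos [0.6021 0.247  0.343 ] yaw(y axis) [-0.409 -0.913 -0.001] z [ 0.002  0.001 -1.   ] F [2.5 2.1 2.4] q [0.31 0.3  1.41 0.   1.43 2.3 ] op 0.0239
tq [ 0.62 -0.49  1.07] q6 2.303 yaw -114.1 grip 50.78509032726288
```

Emit:
servo_tool([
  {"slide": [0, 0, 0], "dr": [0, 0, -0.12], "jaw": 0.9},
  {"slide": [0, 0, 0], "dr": [0, 0, -0.24], "jaw": 0.9},
  {"slide": [0, 0, 0], "dr": [0, 0, -0.24], "jaw": 0.9},
  {"slide": [0, 0, -15], "dr": [0, 0, -0.24], "jaw": 0.9},
  {"slide": [0, 0, -40], "dr": [0, 0, -0.24], "jaw": 0.9},
  {"slide": [0, 0, -80], "dr": [0, 0, -0.24], "jaw": 0.9},
  {"slide": [-40, -18, -80], "dr": [0, 0, -0.2], "jaw": 0.9},
  {"slide": [-80, -36, -80], "dr": [0, 0, -0.16], "jaw": 0.9},
  {"slide": [-120, -54, -80], "dr": [0, 0, -0.16], "jaw": 0.9},
  {"slide": [-160, -72, -80], "dr": [0, 0, -0.16], "jaw": 0.9},
  {"slide": [-200, -90, -80], "dr": [0, 0, -0.16], "jaw": 0.9},
  {"slide": [-210, -96, -80], "dr": [0, 0, -0.16], "jaw": 0.9},
  {"slide": [-210, -96, -80], "dr": [0, 0, -0.16], "jaw": 0.9},
  {"slide": [-210, -96, -80], "dr": [0, 0, -0.16], "jaw": 0.9},
  {"slide": [-210, -96, -80], "dr": [0, 0, -0.16], "jaw": 0.9},
])

```text
t: 21.95
tool_pos: [0.4506, 0.4191, 0.422]
orientation: [3.113, -0.414, 0.0]
force: [-0.1, -0.2, -2.7]
opening: 0.024
gripper_force: 50.0
```

```bash
python3 - <<'E'
from h import *
for f in('w2.npz','w5.npz'):
    Z=np.load(f); im,W=Z['im'],Z['W']
    H,S,V=np.moveaxis(cv2.cvtColor(im,cv2.COLOR_RGB2HSV).astype(int),-1,0)
    m=(np.hypot(W[...,0]-.451,W[...,1]-.420)<.06)&(W[...,2]>.016)&(W[...,2]<.028)&(H>18)&(H<33)
    q=W[m]; print(len(q),q.mean(0) if len(q) else 0,cv2.minAreaRect((q[:,:2]*1000).astype(np.float32)))
im,d,W=cam('top')
for c in((.475,.2275),(.6035,.2466)):
    r=np.hypot(W[...,0]-c[0],W[...,1]-c[1]); m=(r<.02)&(W[...,2]>.08); q=W[m]
    print(len(q),np.percentile(q[:,2],[50,90]),cv2.minAreaRect((q[:,:2]*1000).astype(np.float32)))
tq()
im,d,W=cam('wrist'); H,S,V=np.moveaxis(cv2.cvtColor(im,cv2.COLOR_RGB2HSV).astype(int),-1,0)
m=((H<6)|(H>174))&(S>150)&(W[...,2]>.2); q=W[m]; print('bar',q.mean(0),cv2.minAreaRect((q[:,:2]*1000).astype(np.float32)))
p=np.radians(-105); go(.4495,.4206,.36,np.cos(p),np.sin(p))
E
```

```text
746 [0.45011092 0.42092652 0.02119153] ((450.9308166503906, 420.70361328125), (56.78531265258789, 55.97650146484375), 75.70246887207031)
1149 [0.45153482 0.42105648 0.02082347] ((450.9275817871094, 420.48681640625), (57.72875213623047, 57.66986083984375), 75.29134368896484)
87 [0.08709569 0.090204  ] ((475.4930725097656, 227.65374755859375), (24.3664608001709, 23.72927474975586), 83.01183319091797)
83 [0.08674426 0.09030499] ((603.6929321289062, 246.59906005859375), (23.97551727294922, 23.853759765625), 83.38238525390625)
t 22.0 pos [0.4507 0.4191 0.4221] yaw(y axis) [-0.262 -0.965  0.001] z [ 0.    -0.001 -1.   ] F [ 0.8 -0.2 -2.4] q [ 0.67  0.17  1.42 -0.    1.56  2.5 ] op 0.0237
tq [0.03 0.11 0.03] q6 2.502 yaw -105.2 grip 49.98612999916077
bar [0.46185453 0.41520139 0.26736682] ((452.00054931640625, 417.72113037109375), (24.633869171142578, 98.72008514404297), 74.2130126953125)
t 22.05 pos [0.4506 0.4191 0.4221] yaw(y axis) [-0.262 -0.965  0.001] z [ 0.    -0.001 -1.   ] F [ 0.   0.4 -2.3] q [ 0.67  0.17  1.42 -0.    1.56  2.5 ] op 0.0237
slide [-1.5 -1.2 62.1] dr [ 0.001 -0.    -0.003] q6 after ~ 2.5
slide [-1.5 -1.2 62.1] dr [-0.000e+00 -1.000e-03  3.139e+00] q6 after ~ 2.5
```

Emit:
servo_tool([
  {"slide": [-1.6, -1.8, 30], "dr": [0, 0, 0], "jaw": 0.9},
  {"slide": [-1.6, -1.8, 70], "dr": [0, 0, 0], "jaw": 0.9},
  {"slide": [-1.6, -1.8, 100], "dr": [0, 0, 0], "jaw": 0.9},
  {"slide": [-1.6, -1.8, 115], "dr": [0, 0, 0], "jaw": 0.9},
  {"slide": [-1.6, -1.8, 125], "dr": [0, 0, 0], "jaw": 0.9},
  {"slide": [-1.6, -1.8, 133], "dr": [0, 0, 0], "jaw": 0.9},
  {"slide": [-1.6, -1.8, 140], "dr": [0, 0, 0], "jaw": 0.9},
  {"slide": [-1.6, -1.8, 144], "dr": [0, 0, 0], "jaw": 0.9},
  {"slide": [-1.6, -1.8, 145], "dr": [0, 0, 0], "jaw": 0.9},
  {"slide": [-1.6, -1.8, 145], "dr": [0, 0, 0], "jaw": 0.9},
])

```text
t: 23.05
tool_pos: [0.4486, 0.4226, 0.2778]
orientation: [-3.114, 0.41, -0.001]
force: [-0.5, -1.0, -1.9]
opening: 0.0235
gripper_force: 50.0
```

```bash
python3 -c "
from h import *
tq()"
```

```text
t 23.05 pos [0.4486 0.4226 0.2778] yaw(y axis) [-0.259 -0.966 -0.   ] z [ 0.001  0.    -1.   ] F [-0.5 -1.  -1.9] q [ 0.67  0.26  1.57 -0.    1.3   2.51] op 0.0235
tq [0.06 0.14 0.06] q6 2.505 yaw -105.0 grip 49.986310601234436
```

Emit:
servo_tool([
  {"slide": [1, 0.8, 1.5], "dr": [0, 0, 0], "jaw": 0.9},
  {"slide": [1, 0.8, 2], "dr": [0, 0, 0], "jaw": 0.9},
  {"slide": [1, 0.8, 2], "dr": [0, 0, 0], "jaw": 0.9},
  {"slide": [1, 0.8, 2], "dr": [0, 0, 0], "jaw": 0.6},
  {"slide": [1, 0.8, 2], "dr": [0, 0, 0], "jaw": 0.3},
  {"slide": [1, 0.8, 2], "dr": [0, 0, 0], "jaw": 0.2},
  {"slide": [1, 0.8, 2], "dr": [0, 0, 0], "jaw": 0.2},
  {"slide": [1, 0.8, 2], "dr": [0, 0, 0], "jaw": 0.2},
  {"slide": [1, 0.8, 2], "dr": [0, 0, 0], "jaw": 0.2},
  {"slide": [1, 0.8, 2], "dr": [0, 0, 0], "jaw": 0.2},
])

```text
t: 24.05
tool_pos: [0.4493, 0.4214, 0.2753]
orientation: [3.114, -0.411, 0.0]
force: [-0.0, 0.2, 0.4]
opening: 0.0728
gripper_force: 0.0
```

Emit:
servo_tool([
  {"slide": [0, 0, -10], "dr": [0, 0, 0], "jaw": 0.2},
  {"slide": [0, 0, -40], "dr": [0, 0, 0], "jaw": 0.2},
  {"slide": [0, 0, -85], "dr": [0, 0, 0], "jaw": 0.2},
  {"slide": [0, 0, -130], "dr": [0, 0, 0], "jaw": 0.2},
  {"slide": [0, 0, -130], "dr": [0, 0, 0], "jaw": 0.2},
])

```text
t: 24.55
tool_pos: [0.4504, 0.4224, 0.4152]
orientation: [-3.105, 0.409, -0.015]
force: [-0.3, 1.0, 1.4]
opening: 0.0745
gripper_force: 0.0
```

```bash
python3 - <<'E'
from h import *
tq(); im,d,W=cam('top'); save('top6',cv2.resize(im,(800,600))); np.savez('top0.npz',im=im,d=d,W=W)
E
python3 m.py | egrep '^(red|spanner|scr)'; python3 - <<'E'
from h import *
Z=np.load('top0.npz'); im,W=Z['im'],Z['W']
H,S,V=np.moveaxis(cv2.cvtColor(im,cv2.COLOR_RGB2HSV).astype(int),-1,0)
v,u=np.mgrid[0:384,0:512]
def f(n,m):
    q=W[m&np.isfinite(W[...,0])]; print(n,len(q),q.mean(0),cv2.minAreaRect((q[:,:2]*1000).astype(np.float32)))
f('orange',(u>235)&(u<260)&(v>195)&(v<232)&(H>3)&(H<16)&(S>150)&(W[...,2]>.01))
k=(u>240)&(u<256)&(v>205)&(v<225); print(H[k][::40],S[k][::40])
f('rim',(u>328)&(u<452)&(v>148)&(v<246)&(W[...,2]>.04)&(W[...,2]<.054)&(H>18)&(H<90)&(S>110))
f('floor',(u>328)&(u<452)&(v>148)&(v<246)&(W[...,2]>.0)&(W[...,2]<.012)&(H>50)&(H<90)&(S>100))
E
```

```text
t 24.55 pos [0.4504 0.4224 0.4152] yaw(y axis) [-0.259 -0.966 -0.011] z [ 0.011  0.008 -1.   ] F [-0.3  1.   1.4] q [ 0.67  0.17  1.43 -0.    1.53  2.5 ] op 0.0745
tq [0.04 0.14 0.01] q6 2.503 yaw -105.0 grip 0.0
red 170 rect c [446.9 413.1] wh 20.7 97.8 a 67.0 mean [0.4436 0.415  0.1212] major [-0.956  0.293] zmax 0.124 [[398.0, 423.0], [488.0, 385.0], [496.0, 404.0], [406.0, 442.0]]
spanner 515 rect c [457.4  53.5] wh 61.3 184.8 a 89.1 mean [0.4606 0.0558 0.0126] major [-1.    -0.013] zmax 0.02 [[365.0, 24.0], [549.0, 21.0], [550.0, 83.0], [366.0, 86.0]]
scraper 823 rect c [ 474.6 -105.6] wh 69.2 181.1 a 89.7 mean [ 0.4807 -0.1038  0.0096] major [-0.998  0.058] zmax 0.022 [[384.0, -140.0], [565.0, -141.0], [565.0, -71.0], [384.0, -71.0]]
scr handle 276 rect c [ 453.6 -101.8] wh 22.6 103.1 a 85.6 mean [ 0.4485 -0.1007  0.0201] major [-0.997  0.074] zmax 0.024 [[401.0, -109.0], [504.0, -117.0], [506.0, -94.0], [403.0, -87.0]]
orange 140 [0.46000284 0.05605893 0.01880174] ((460.16693115234375, 56.084678649902344), (53.711212158203125, 16.78787612915039), 0.9999344348907471)
[18 17 14 18 18 14 18 17] [ 86 100 158  86 100 156  87  98]
rim 766 [ 0.50454689 -0.30320082  0.04677397] ((517.78857421875, -336.4857177734375), (217.9986114501953, 294.1168518066406), 7.426284313201904)
floor 6082 [ 0.51969572 -0.34837585  0.00575364] ((517.9164428710938, -347.8164367675781), (216.12326049804688, 265.2929382324219), 7.59893798828125)
```

View pics/top6.png

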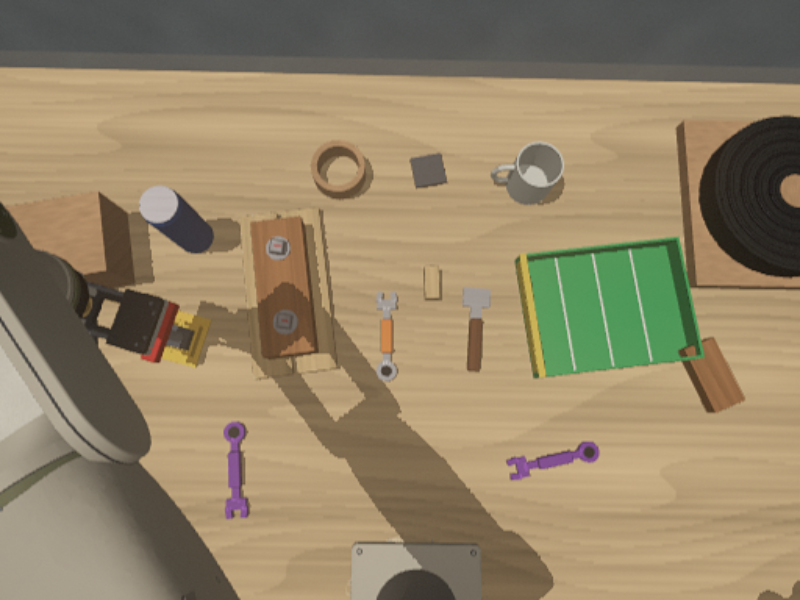

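```bash
python3 - <<'E'
from h import *
a=np.radians(-89.); go(.4602,.0561,.36,np.cos(a),np.sin(a))
Z=np.load('top0.npz'); im,W=Z['im'],Z['W']
b=(slice(210,268),slice(432,482)); w=W[b]; w=w[np.isfinite(w[...,0])]
q=w[(w[:,2]>.008)]; 
for lo,hi in((.008,.03),(.03,.042),(.042,.06),(.06,.12)):
    k=q[(q[:,2]>lo)&(q[:,2]<=hi)]; print(lo,len(k),k[:,:2].min(0) if len(k) else'',k[:,:2].max(0) if len(k) else '')
w=W[70:190,430:512]; w=w[np.isfinite(w[...,0])]; k=w[w[:,2]>.02]; print(len(k),k.min(0),k.max(0))
E
```

```text
t 24.6 pos [0.45   0.4221 0.4114] yaw(y axis) [-0.259 -0.966 -0.008] z [ 0.008  0.006 -1.   ] F [ 0.3 -1.  -0.2] q [ 0.67  0.17  1.43 -0.    1.53  2.5 ] op 0.0744
slide [104.4 351.2  49.3] dr [-0.007 -0.007 -0.28 ] q6 after ~ 2.5
slide [104.4 351.2  49.3] dr [-0.01   0.01   2.862] q6 after ~ 2.5
0.008 566 [ 0.33625669 -0.57008275] [ 0.48307889 -0.46303469]
0.03 596 [ 0.33646355 -0.56810747] [ 0.4803948 -0.4478495]
0.042 79 [ 0.42318885 -0.494893  ] [ 0.47888144 -0.44477465]
0.06 0  
7975 [ 0.53656059 -0.68946199  0.02009089] [ 0.88265465 -0.45503769  0.09444194]
```

Emit:
servo_tool([
  {"slide": [10, 35, 0], "dr": [-0.007, -0.007, -0.05], "jaw": 0.2},
  {"slide": [23, 80, 5], "dr": [-0.007, -0.007, -0.1], "jaw": 0.2},
  {"slide": [36, 125, 10], "dr": [-0.007, -0.007, -0.15], "jaw": 0.2},
  {"slide": [49, 170, 15], "dr": [-0.007, -0.007, -0.2], "jaw": 0.2},
  {"slide": [62, 215, 20], "dr": [-0.007, -0.007, -0.25], "jaw": 0.2},
  {"slide": [75, 260, 30], "dr": [-0.007, -0.007, -0.28], "jaw": 0.2},
  {"slide": [88, 305, 40], "dr": [-0.007, -0.007, -0.28], "jaw": 0.2},
  {"slide": [101, 340, 50], "dr": [-0.007, -0.007, -0.28], "jaw": 0.2},
  {"slide": [104.4, 351, 50], "dr": [-0.007, -0.007, -0.28], "jaw": 0.2},
  {"slide": [104.4, 351, 50], "dr": [-0.007, -0.007, -0.28], "jaw": 0.2},
  {"slide": [104.4, 351, 50], "dr": [-0.007, -0.007, -0.28], "jaw": 0.2},
])

```text
t: 25.7
tool_pos: [0.4591, 0.056, 0.3554]
orientation: [3.136, 0.027, -0.012]
force: [0.0, 0.3, 0.9]
opening: 0.0744
gripper_force: 0.0
```

```bash
python3 - <<'E'
from h import *
Z=np.load('top0.npz'); W=Z['W']
for y in (-.46,-.48,-.50,-.52,-.54,-.56):
    print(y,[ (lambda k: round(float(np.median(W[k][:,2])),3) if k.any() else None)((abs(W[...,0]-x)<.008)&(abs(W[...,1]-y)<.008)) for x in np.arange(.46,.66,.02)])
tq(); im,d,W=cam('wrist'); save('w7',im)
H,S,V=np.moveaxis(cv2.cvtColor(im,cv2.COLOR_RGB2HSV).astype(int),-1,0)
m=(abs(W[...,0]-.46)<.1)&(abs(W[...,1]-.056)<.03)&(H<16)&(S>150)&(W[...,2]>.012); q=W[m]; print('orange',len(q),q.mean(0),cv2.minAreaRect((q[:,:2]*1000).astype(np.float32)))
E
```

```text
-0.46 [0.006, 0.005, 0.006, 0.005, 0.005, 0.006, 0.007, 0.01, 0.016, 0.031]
-0.48 [0.013, 0.019, 0.021, 0.024, 0.027, 0.031, 0.045, 0.044, None, None]
-0.5 [0.031, None, None, None, 0.002, 0.019, 0.022, 0.02, 0.02, 0.016]
-0.52 [0.031, 0.002, 0.001, 0.001, 0.001, 0.009, 0.031, 0.031, 0.03, 0.031]
-0.54 [0.002, 0.001, -0.0, 0.0, 0.001, 0.011, 0.031, 0.03, 0.031, 0.059]
-0.56 [0.001, -0.0, 0.001, 0.001, -0.0, 0.012, 0.031, 0.03, 0.063, 0.087]
t 25.7 pos [0.4591 0.056  0.3554] yaw(y axis) [ 0.018 -1.     0.005] z [-0.008 -0.006 -1.   ] F [0.  0.3 0.9] q [ 0.01 -0.22  1.92 -0.01  1.45  1.57] op 0.0744
tq [-0.05  0.16 -0.  ] q6 1.567 yaw -89.0 grip 0.0
orange 101 [0.4612864  0.05780754 0.01672415] ((461.4576721191406, 56.49617004394531), (57.7169303894043, 17.66073989868164), 1.3255776166915894)
```

View pics/w7.png

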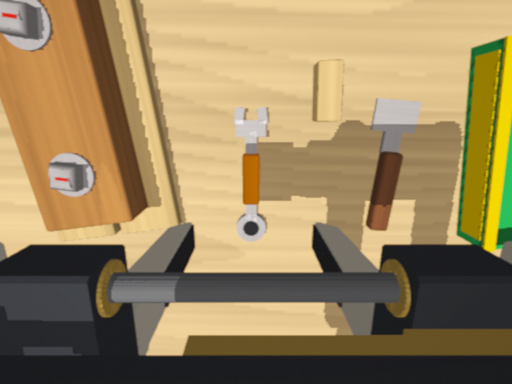

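```bash
python3 - <<'E'
from h import *
a=np.radians(-88.8); go(.461,.0563,.189,np.cos(a),np.sin(a))
E
```

```text
t 25.75 pos [0.4592 0.0564 0.3556] yaw(y axis) [ 0.019 -1.     0.005] z [-0.007 -0.006 -1.   ] F [-0.3 -0.3 -0.1] q [ 0.01 -0.22  1.92 -0.01  1.45  1.57] op 0.0743
slide [  3.1  -0.7 166.6] dr [ 0.005  0.008 -0.002] q6 after ~ 1.57
slide [  3.1  -0.7 166.6] dr [ 0.012 -0.009  3.139] q6 after ~ 1.57
```

Emit:
servo_tool([
  {"slide": [2, 0, 40], "dr": [0.005, 0.008, 0], "jaw": 0.4},
  {"slide": [3, -0.7, 85], "dr": [0.005, 0.008, 0], "jaw": 0.4},
  {"slide": [3, -0.7, 125], "dr": [0.005, 0.008, 0], "jaw": 0.4},
  {"slide": [3, -0.7, 150], "dr": [0.005, 0.008, 0], "jaw": 0.4},
  {"slide": [3, -0.7, 162], "dr": [0.005, 0.008, 0], "jaw": 0.4},
  {"slide": [3, -0.7, 166], "dr": [0.005, 0.008, 0], "jaw": 0.4},
  {"slide": [3, -0.7, 166], "dr": [0.005, 0.008, 0], "jaw": 0.95},
  {"slide": [3, -0.7, 166], "dr": [0.005, 0.008, 0], "jaw": 0.95},
  {"slide": [3, -0.7, 166], "dr": [0.005, 0.008, 0], "jaw": 0.95},
  {"slide": [3, -0.7, 166], "dr": [0.005, 0.008, 0], "jaw": 0.95},
  {"slide": [3, -0.7, 166], "dr": [0.005, 0.008, 0], "jaw": 0.95},
  {"slide": [3, -0.7, 166], "dr": [0.005, 0.008, 0], "jaw": 0.95},
  {"slide": [3, -0.7, 166], "dr": [0.005, 0.008, 0], "jaw": 0.95},
  {"slide": [3, -0.7, 166], "dr": [0.005, 0.008, 0], "jaw": 0.95},
  {"slide": [3, -0.7, 166], "dr": [0.005, 0.008, 0], "jaw": 0.95},
], force=45)

```text
t: 27.25
tool_pos: [0.4612, 0.0551, 0.19]
orientation: [3.141, 0.028, 0.002]
force: [-1.3, 1.6, 5.5]
opening: 0.0195
gripper_force: 45.0
```

```bash
python3 - <<'E'
from h import *
tq(); a=np.radians(-82.6); go(.5133,-.3018,.300,np.cos(a),np.sin(a))
E
```

```text
t 27.25 pos [0.4612 0.0551 0.19  ] yaw(y axis) [ 0.018 -1.     0.001] z [ 0.001 -0.001 -1.   ] F [-1.3  1.6  5.5] q [ 0.01 -0.01  2.05 -0.    1.1   1.56] op 0.0195
tq [ 0.19  0.34 -0.01] q6 1.562 yaw -89.0 grip 45.00244081020355
t 27.25 pos [0.4612 0.0551 0.19  ] yaw(y axis) [ 0.018 -1.     0.001] z [ 0.001 -0.001 -1.   ] F [-1.3  1.6  5.5] q [ 0.01 -0.01  2.05 -0.    1.1   1.56] op 0.0195
slide [  45.9  357.9 -109.6] dr [ 0.001 -0.001 -0.111] q6 after ~ 1.56
slide [  45.9  357.9 -109.6] dr [-2.00e-03 -1.00e-03  3.03e+00] q6 after ~ 1.56
```

Emit:
servo_tool([
  {"slide": [0, 0, -20], "dr": [0, 0, 0], "jaw": 0.95},
  {"slide": [0, 0, -60], "dr": [0, 0, 0], "jaw": 0.95},
  {"slide": [4, 30, -100], "dr": [0, 0, -0.02], "jaw": 0.95},
  {"slide": [9, 70, -110], "dr": [0, 0, -0.04], "jaw": 0.95},
  {"slide": [14, 110, -110], "dr": [0, 0, -0.05], "jaw": 0.95},
  {"slide": [19, 150, -110], "dr": [0, 0, -0.06], "jaw": 0.95},
  {"slide": [24, 190, -110], "dr": [0, 0, -0.07], "jaw": 0.95},
  {"slide": [29, 230, -110], "dr": [0, 0, -0.08], "jaw": 0.95},
  {"slide": [34, 270, -110], "dr": [0, 0, -0.09], "jaw": 0.95},
  {"slide": [39, 310, -110], "dr": [0, 0, -0.1], "jaw": 0.95},
  {"slide": [45, 345, -110], "dr": [0, 0, -0.111], "jaw": 0.95},
  {"slide": [46, 358, -110], "dr": [0, 0, -0.111], "jaw": 0.95},
  {"slide": [46, 358, -110], "dr": [0, 0, -0.111], "jaw": 0.95},
  {"slide": [46, 358, -110], "dr": [0, 0, -0.111], "jaw": 0.95},
])

```text
t: 28.65
tool_pos: [0.5129, -0.3012, 0.299]
orientation: [-3.135, -0.202, 0.002]
force: [-0.9, 0.1, -1.4]
opening: 0.0194
gripper_force: 45.0
```

```bash
python3 - <<'E'
from h import *
tq(); im,d,W=cam('wrist'); save('w8',im)
H,S,V=np.moveaxis(cv2.cvtColor(im,cv2.COLOR_RGB2HSV).astype(int),-1,0)
s=read_state(); 
m=(H<16)&(S>150)&(W[...,2]>.08)&(np.hypot(W[...,0]-s['tool_pos'][0],W[...,1]-s['tool_pos'][1])<.06); q=W[m]; print('orange',len(q),q.mean(0),q.max(0),cv2.minAreaRect((q[:,:2]*1000).astype(np.float32)))
w=(S<40)&(V>150)&(W[...,2]<.012)&(W[...,2]>0)&(W[...,1]<-.2)
n,l,stt,c=cv2.connectedComponentsWithStats(w.astype(np.uint8))
for i in range(1,n):
    if stt[i,4]>60: q=W[l==i]; print('white',stt[i],cv2.minAreaRect((q[:,:2]*1000).astype(np.float32)))
a=np.radians(-82.6); go(.5133,-.3018,.196,np.cos(a),np.sin(a))
E
```

```text
t 28.65 pos [ 0.5129 -0.3012  0.299 ] yaw(y axis) [ 0.128 -0.992 -0.   ] z [-0.001  0.    -1.   ] F [-0.9  0.1 -1.4] q [-0.62  0.19  1.62 -0.    1.33  0.83] op 0.0194
tq [-0.01  0.13  0.  ] q6 0.825 yaw -82.6 grip 44.99938666820526
orange 238 [ 0.5283704  -0.30706165  0.1537805 ] [ 0.54419937 -0.290193    0.2305189 ] ((530.4632568359375, -307.9830017089844), (39.19685363769531, 68.28716278076172), 46.082115173339844)
white [213  81  10 145 658] ((543.4921875, -263.6887512207031), (138.66860961914062, 4.72234582901001), 7.730627059936523)
white [287  81   9 146 658] ((551.8154296875, -333.3815612792969), (140.61770629882812, 4.899155616760254), 7.759962558746338)
white [353  80  20 164 728] ((551.6634521484375, -404.054931640625), (160.3689422607422, 5.4268388748168945), 7.847780704498291)
t 28.7 pos [ 0.513  -0.3007  0.2991] yaw(y axis) [ 0.129 -0.992 -0.   ] z [-0.001  0.    -1.   ] F [ 0.4 -0.1 -1.4] q [-0.62  0.19  1.62 -0.    1.33  0.83] op 0.0196
slide [  0.2   1.2 103.1] dr [-0.     0.001  0.   ] q6 after ~ 0.83
slide [  0.2   1.2 103.1] dr [-1.000e-03 -0.000e+00 -3.141e+00] q6 after ~ 0.83
```

View pics/w8.png

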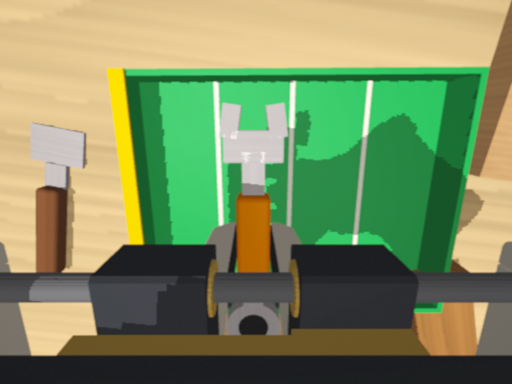

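Emit:
servo_tool([
  {"slide": [0, 2, 40], "dr": [0, 0, -0.004], "jaw": 0.95},
  {"slide": [0, 2, 75], "dr": [0, 0, -0.004], "jaw": 0.95},
  {"slide": [0, 2, 93], "dr": [0, 0, -0.004], "jaw": 0.95},
  {"slide": [0, 2, 100], "dr": [0, 0, -0.004], "jaw": 0.95},
  {"slide": [0, 2, 103], "dr": [0, 0, -0.004], "jaw": 0.95},
  {"slide": [0, 2, 103.5], "dr": [0, 0, -0.004], "jaw": 0.95},
  {"slide": [0, 2, 103.5], "dr": [0, 0, -0.004], "jaw": 0.95},
  {"slide": [0, 2, 103.5], "dr": [0, 0, -0.004], "jaw": 0.6},
  {"slide": [0, 2, 103.5], "dr": [0, 0, -0.004], "jaw": 0.6},
  {"slide": [0, 2, 103.5], "dr": [0, 0, -0.004], "jaw": 0.6},
  {"slide": [0, 2, 103.5], "dr": [0, 0, -0.004], "jaw": 0.6},
  {"slide": [0, 2, 80], "dr": [0, 0, -0.004], "jaw": 0.6},
  {"slide": [0, 2, 40], "dr": [0, 0, -0.004], "jaw": 0.5},
  {"slide": [0, 2, -5], "dr": [0, 0, -0.004], "jaw": 0.4},
  {"slide": [0, 2, -50], "dr": [0, 0, -0.004], "jaw": 0.4},
  {"slide": [0, 2, -50], "dr": [0, 0, -0.004], "jaw": 0.4},
])

```text
t: 30.3
tool_pos: [0.5152, -0.3051, 0.3585]
orientation: [3.125, 0.208, 0.016]
force: [1.2, -1.0, 0.1]
opening: 0.0553
gripper_force: 0.0
```

```bash
python3 - <<'E'
from h import *
tq(); a=np.radians(-93.8); go(.4765,-.1032,.34,np.cos(a),np.sin(a))
E
```

```text
t 30.3 pos [ 0.5152 -0.3051  0.3585] yaw(y axis) [ 0.132 -0.991  0.01 ] z [ 0.011 -0.009 -1.   ] F [ 1.2 -1.   0.1] q [-0.62  0.15  1.56 -0.    1.43  0.82] op 0.0553
tq [-0.03  0.17 -0.  ] q6 0.818 yaw -82.4 grip 0.0
t 30.3 pos [ 0.5152 -0.3051  0.3585] yaw(y axis) [ 0.132 -0.991  0.01 ] z [ 0.011 -0.009 -1.   ] F [ 1.2 -1.   0.1] q [-0.62  0.15  1.56 -0.    1.43  0.82] op 0.0553
slide [ -11.8 -205.5   16.4] dr [ 0.009 -0.011  0.199] q6 after ~ 0.82
slide [ -11.8 -205.5   16.4] dr [ 0.016  0.013 -2.942] q6 after ~ 0.82
```

Emit:
servo_tool([
  {"slide": [-2, -40, 0], "dr": [0, 0, 0.05], "jaw": 0.4},
  {"slide": [-5, -85, 0], "dr": [0, 0, 0.1], "jaw": 0.4},
  {"slide": [-8, -130, 0], "dr": [0, 0, 0.15], "jaw": 0.4},
  {"slide": [-10, -175, 5], "dr": [0, 0, 0.2], "jaw": 0.4},
  {"slide": [-12, -204, 10], "dr": [0, 0, 0.2], "jaw": 0.4},
  {"slide": [-12, -204, 10], "dr": [0, 0, 0.2], "jaw": 0.4},
  {"slide": [-12, -204, 10], "dr": [0, 0, 0.2], "jaw": 0.4},
  {"slide": [-12, -204, 10], "dr": [0, 0, 0.2], "jaw": 0.4},
])

```text
t: 31.1
tool_pos: [0.4748, -0.1041, 0.3397]
orientation: [3.138, -0.106, 0.001]
force: [-0.9, -0.9, 0.1]
opening: 0.0557
gripper_force: 0.0
```

```bash
cat > scr.py <<'E'
from h import *
s,T=st(); im,d,W=cam('wrist'); save('w9',im)
H,S,V=np.moveaxis(cv2.cvtColor(im,cv2.COLOR_RGB2HSV).astype(int),-1,0)
m=(W[...,2]>.015)&(W[...,2]<.03)&(S>90)&((H<16)|(H>170))&(V<150)&(W[...,1]<-.05)&(W[...,1]>-.18)&(W[...,0]>.37)&(W[...,0]<.52); q=W[m]; c,wh,a=cv2.minAreaRect((q[:,:2]*1000).astype(np.float32)); print('handle',len(q),c,wh,a,q.min(0),q.max(0))
b=(W[...,2]>.0015)&(W[...,2]<.012)&(S<60)&(W[...,1]<-.05)&(W[...,1]>-.17)&(W[...,0]>.49)&(W[...,0]<.60); q=W[b]; print('blade',len(q),cv2.minAreaRect((q[:,:2]*1000).astype(np.float32)) if len(q) else '')
E
python3 scr.py
```

```text
t 31.1 pos [ 0.4748 -0.1041  0.3397] yaw(y axis) [-0.068 -0.998  0.002] z [ 0.001 -0.002 -1.   ] F [-0.9 -0.9  0.1] q [-0.32 -0.14  1.88 -0.    1.4   1.32] op 0.0557
handle 1185 (448.7168884277344, -102.35392761230469) (20.011566162109375, 92.05593872070312) 85.74249267578125 [ 0.40217786 -0.11496918  0.01509755] [ 0.4951609  -0.09032487  0.02191458]
blade 1848 ((523.3701782226562, -106.25003051757812), (49.94407272338867, 57.589141845703125), 86.14381408691406)
```

View pics/w9.png

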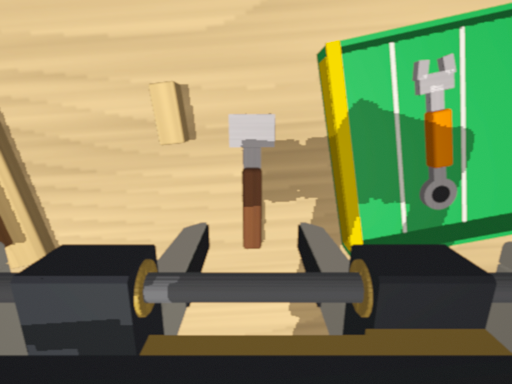

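Emit:
servo_tool([
  {"slide": [0, 0, 40], "dr": [0, 0, 0], "jaw": 0.4},
  {"slide": [0, 0, 85], "dr": [0, 0, 0], "jaw": 0.4},
  {"slide": [0, 0, 125], "dr": [0, 0, 0], "jaw": 0.4},
  {"slide": [0, 0, 142], "dr": [0, 0, 0], "jaw": 0.4},
  {"slide": [0, 0, 148], "dr": [0, 0, 0], "jaw": 0.4},
  {"slide": [0, 0, 150], "dr": [0, 0, 0], "jaw": 0.4},
  {"slide": [0, 0, 150], "dr": [0, 0, 0], "jaw": 0.95},
  {"slide": [0, 0, 150], "dr": [0, 0, 0], "jaw": 0.95},
  {"slide": [0, 0, 150], "dr": [0, 0, 0], "jaw": 0.95},
  {"slide": [0, 0, 150], "dr": [0, 0, 0], "jaw": 0.95},
  {"slide": [0, 0, 150], "dr": [0, 0, 0], "jaw": 0.95},
  {"slide": [0, 0, 150], "dr": [0, 0, 0], "jaw": 0.95},
  {"slide": [0, 0, 150], "dr": [0, 0, 0], "jaw": 0.95},
  {"slide": [0, 0, 150], "dr": [0, 0, 0], "jaw": 0.95},
], force=45)

```text
t: 32.55
tool_pos: [0.4748, -0.1035, 0.19]
orientation: [3.139, -0.105, 0.002]
force: [-1.5, 0.6, 6.5]
opening: 0.0215
gripper_force: 45.0
```

```bash
python3 - <<'E'
from h import *
tq(); a=np.radians(-82.3); go(.528,-.4423,.300,np.cos(a),np.sin(a))
E
```

```text
t 32.55 pos [ 0.4748 -0.1035  0.19  ] yaw(y axis) [-0.067 -0.998  0.001] z [ 0.001 -0.001 -1.   ] F [-1.5  0.6  6.5] q [-0.32  0.05  1.99 -0.    1.1   1.32] op 0.0215
tq [0.11 0.31 0.03] q6 1.319 yaw -93.8 grip 45.001131892204285
t 32.55 pos [ 0.4748 -0.1035  0.19  ] yaw(y axis) [-0.067 -0.998  0.001] z [ 0.001 -0.001 -1.   ] F [-1.5  0.6  6.5] q [-0.32  0.05  1.99 -0.    1.1   1.32] op 0.0215
slide [  75.9  334.7 -109.5] dr [ 0.001 -0.001 -0.201] q6 after ~ 1.32
slide [  75.9  334.7 -109.5] dr [-1.00e-03 -2.00e-03  2.94e+00] q6 after ~ 1.32
```

Emit:
servo_tool([
  {"slide": [0, 0, -20], "dr": [0, 0, 0], "jaw": 0.95},
  {"slide": [0, 0, -60], "dr": [0, 0, 0], "jaw": 0.95},
  {"slide": [6, 28, -95], "dr": [0, 0, -0.02], "jaw": 0.95},
  {"slide": [15, 66, -110], "dr": [0, 0, -0.05], "jaw": 0.95},
  {"slide": [24, 106, -110], "dr": [0, 0, -0.08], "jaw": 0.95},
  {"slide": [33, 146, -110], "dr": [0, 0, -0.11], "jaw": 0.95},
  {"slide": [42, 186, -110], "dr": [0, 0, -0.14], "jaw": 0.95},
  {"slide": [51, 226, -110], "dr": [0, 0, -0.17], "jaw": 0.95},
  {"slide": [60, 266, -110], "dr": [0, 0, -0.2], "jaw": 0.95},
  {"slide": [69, 306, -110], "dr": [0, 0, -0.2], "jaw": 0.95},
  {"slide": [75, 330, -110], "dr": [0, 0, -0.2], "jaw": 0.95},
  {"slide": [76, 335, -110], "dr": [0, 0, -0.2], "jaw": 0.95},
  {"slide": [76, 335, -110], "dr": [0, 0, -0.2], "jaw": 0.95},
  {"slide": [76, 335, -110], "dr": [0, 0, -0.2], "jaw": 0.95},
])

```text
t: 33.95
tool_pos: [0.5278, -0.4415, 0.2991]
orientation: [-3.134, -0.209, 0.001]
force: [-0.1, -0.4, -1.2]
opening: 0.0218
gripper_force: 45.0
```

```bash
python3 - <<'E'
from h import *
tq(); im,d,W=cam('wrist')
H,S,V=np.moveaxis(cv2.cvtColor(im,cv2.COLOR_RGB2HSV).astype(int),-1,0)
s=read_state()
m=(S<60)&(V>60)&(W[...,2]>.09)&(W[...,2]<.15)&(W[...,0]>s['tool_pos'][0]+.04); q=W[m]; print('blade',len(q),q.mean(0),cv2.minAreaRect((q[:,:2]*1000).astype(np.float32)))
a=np.radians(-82.3); go(.528,-.4423,.1955,np.cos(a),np.sin(a))
w=(S<40)&(V>150)&(W[...,2]<.012)&(W[...,2]>0)&(W[...,1]<-.2)
n,l,stt,c=cv2.connectedComponentsWithStats(w.astype(np.uint8))
for i in range(1,n):
    if stt[i,4]>60: q=W[l==i]; print('white',stt[i],cv2.minAreaRect((q[:,:2]*1000).astype(np.float32)))
E
```

```text
t 33.95 pos [ 0.5278 -0.4415  0.2991] yaw(y axis) [ 0.133 -0.991 -0.   ] z [-0.001  0.    -1.   ] F [-0.1 -0.4 -1.2] q [-0.77  0.43  1.33 -0.    1.39  0.67] op 0.0218
tq [0.03 0.2  0.05] q6 0.666 yaw -82.4 grip 44.99444246292114
blade 5342 [ 0.58726977 -0.43395824  0.11260439] ((585.475341796875, -434.0338439941406), (37.97781753540039, 50.15068817138672), 7.5809173583984375)
t 34.0 pos [ 0.5279 -0.4413  0.2995] yaw(y axis) [ 0.133 -0.991 -0.   ] z [-0. -0. -1.] F [-0.7  0.1 -1.5] q [-0.77  0.43  1.33 -0.    1.39  0.67] op 0.0214
slide [ -0.   1. 104.] dr [-0.     0.    -0.001] q6 after ~ 0.67
slide [ -0.   1. 104.] dr [1.000e-03 0.000e+00 3.141e+00] q6 after ~ 0.67
white [ 58  77  36 194 894] ((515.18408203125, -267.51397705078125), (194.97976684570312, 5.9255781173706055), 7.90748405456543)
white [135  77  21 167 778] ((540.31787109375, -334.8609924316406), (163.27182006835938, 4.955727577209473), 7.8608784675598145)
white [213  76   6  33 159] ((617.4883422851562, -394.8151550292969), (27.39667320251465, 4.667205333709717), 7.814648151397705)
white [216 171   6  54 247] ((517.5977172851562, -408.4667053222656), (55.89811706542969, 4.533690929412842), 7.530611038208008)
```

Emit:
servo_tool([
  {"slide": [0, 1, 40], "dr": [0, 0, -0.002], "jaw": 0.95},
  {"slide": [0, 1, 75], "dr": [0, 0, -0.002], "jaw": 0.95},
  {"slide": [0, 1, 93], "dr": [0, 0, -0.002], "jaw": 0.95},
  {"slide": [0, 1, 100], "dr": [0, 0, -0.002], "jaw": 0.95},
  {"slide": [0, 1, 103.5], "dr": [0, 0, -0.002], "jaw": 0.95},
  {"slide": [0, 1, 104], "dr": [0, 0, -0.002], "jaw": 0.95},
  {"slide": [0, 1, 104], "dr": [0, 0, -0.002], "jaw": 0.95},
  {"slide": [0, 1, 104], "dr": [0, 0, -0.002], "jaw": 0.65},
  {"slide": [0, 1, 104], "dr": [0, 0, -0.002], "jaw": 0.65},
  {"slide": [0, 1, 104], "dr": [0, 0, -0.002], "jaw": 0.65},
  {"slide": [0, 1, 104], "dr": [0, 0, -0.002], "jaw": 0.65},
  {"slide": [0, 1, 80], "dr": [0, 0, -0.002], "jaw": 0.65},
  {"slide": [0, 1, 40], "dr": [0, 0, -0.002], "jaw": 0.65},
  {"slide": [0, 1, -5], "dr": [0, 0, -0.002], "jaw": 0.65},
  {"slide": [-40, -30, -50], "dr": [0, 0, -0.002], "jaw": 0.4},
  {"slide": [-80, -75, -80], "dr": [0, 0, -0.002], "jaw": 0.4},
  {"slide": [-120, -120, -80], "dr": [0, 0, -0.002], "jaw": 0.4},
  {"slide": [-140, -160, -80], "dr": [0, 0, -0.002], "jaw": 0.4},
  {"slide": [-140, -200, -80], "dr": [0, 0, -0.002], "jaw": 0.4},
  {"slide": [-140, -200, -80], "dr": [0, 0, -0.002], "jaw": 0.4},
])

```text
t: 36.0
tool_pos: [0.3609, -0.2604, 0.3796]
orientation: [3.134, 0.211, 0.001]
force: [0.0, 0.0, 0.2]
opening: 0.0558
gripper_force: 0.0
```

```bash
python3 - <<'E'
from h import *
tq(); im,d,W=cam('top'); save('top9',cv2.resize(im,(800,600)))
E
```

```text
t 36.0 pos [ 0.3609 -0.2604  0.3796] yaw(y axis) [ 0.134 -0.991  0.001] z [ 0.001 -0.001 -1.   ] F [0.  0.  0.2] q [-0.74 -0.29  1.93 -0.    1.5   0.7 ] op 0.0558
tq [-0.04  0.14  0.01] q6 0.696 yaw -82.3 grip 0.0
```

View pics/top9.png

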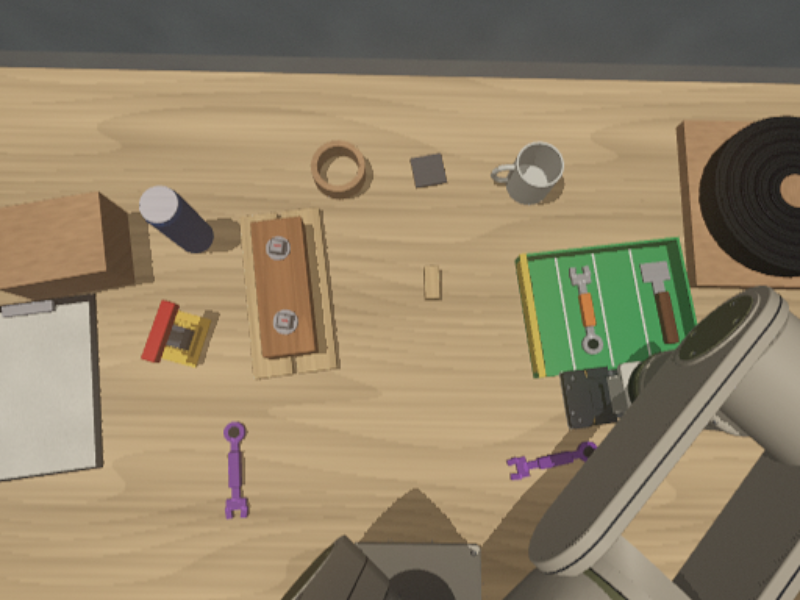

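```bash
python3 -c "
from plant import *
print(close_job())"
```

```text
the job is handed in; nothing more can be done
None
```

I drove both screws to their hard stops, stood the driver back in its stand, laid the spanner in lane 2 and the scraper in lane 4 (the pry bar and file were not on the bench), and handed the job in at about 36 s.

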